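# Master the dial comparator and load the mast tubes

## Robot

A 6-joint arm with a two-finger parallel gripper is mounted at the origin on the work surface. World frame = base frame: x ahead of the robot, y to its left, z up, the work surface at z = 0. Lengths are in m, angles in rad, forces in N, time in s.
With the tool pointing down it reaches from about 0.325 to 1 m from the base axis. Payload 5.1 kg.
Tool frame: the origin (TCP) lies midway between the tips of the shut fingers; the grasp point (between the pads) lies 19 mm behind it; z points along the fingers, y is the direction in which the jaws open and shut (so a half turn about z gives the same grasp; the last joint's range is limited). The gripper opens to 85 mm and grips with 20 to 120 N. Pads are 22 mm wide; open, the fingers measure 114 mm over their backs; the gripper's body (76 mm by 85 mm) begins 54 mm behind the grasp point. The pads swing forward as they close: fully open they stand 13 mm farther back than shut.
Start: joints at [-1.223, 0.124, 1.65, -0, 1.367, -0.083], TCP at [0.271, -0.591, 0.194] pointing down, gripper open.
Joint ranges: [-2.61, 2.61], [-1.02, 2.33], [0.03, 2.71], [-1.35, 4.49], [0.32, 2.68], [-2.91, 2.91]. Speed limits (rad/s): [2.57, 2.57, 3.14, 3.14, 3.14, 3.14].

## Interface

Orientations are given as a rotation vector (axis times angle).
In Python, from plant import ctrl gives the robot as it stands. The module is installed in compiled form; this text tells all that it offers.
- The arm moves only by the tool move_arm, never from a script. Its argument "series" is a list of rows, each a list of 7 numbers: the shift along the tool's x, y, z in mm, then the turn, a rotation vector about the tool's x, y, z in degrees, then the finger opening in mm, from 0 to 85.4. In form: [[tx, ty, tz, wx, wy, wz, fingers], ...]. A call has 1 to 8 rows; each row shifts and turns the commanded pose from where the row before left it, along the tool's axes as they then stand; what a row does not reach is not made up. A row lasts 1/8 s, in which the tool goes at most 62.5 mm and 10.7 degrees, less where a joint would pass 70% of its speed; a pose out of reach is approached as far as the arm can. A call with a gripper value outside its range is refused whole. The fingers move at their own pace and stop on an object; the grip force is fixed at half the most. Time passes only in rows, so rows that do not move let the fingers close. It gives the time, the measured TCP pose, the force and the opening at its end, in the units of the state.
- ctrl.get_obs(): the state, without advancing time (a new reading comes with each control period).
- ctrl.snapshot(name): name is "scene" or "top" or "wrist"; returns (picture, depth): 480x640x3 uint8, red, green, blue; 480x640 float32, m along the optical axis (not along the pixel's ray), 0 where there is no reading.
- ctrl.camera_info(name): a dict with "mtx" (3x3 intrinsics, pixels), "distortion" ([k1, k2, p1, p2, k3] as OpenCV has them; the pictures are not rectified), "T" (4x4, takes a point from camera to world coordinates); the wrist camera has in their place "tool_from_camera" (4x4, takes a point from camera to tool coordinates, whose origin is the TCP and whose axes are the flange's). Camera axes: x right, y up, looking along -z (the intrinsics and any distortion apply to the point x, -y, -z); pixel columns grow to the right and rows downward; lengths in m; the calibration is good to about 2 mm. A picture is of the moment at which its call begins: read the wrist's pose just before it. camera_info takes no time and is no camera call.
- ctrl.hand_in(): hands the job in, once; it reports no verdict.
The state is a dict: "time_s": time; "joints": joint angles; "joint_velocities": joint speeds; "joint_torque": joint torques, N m; "eef_pos": TCP position; "orientation": TCP orientation; "contact_force": force on the tool from outside, world axes, zero at the start; "moment": the same for the moment, N m; "grip_width": opening from 0.0 (shut) to 1.0 (fully open).
Only numpy, scipy, OpenCV 4.12 (cv2) and the standard library are available. Lean on these libraries where they do the work, as an engineer would, in place of code of your own. Each camera call takes 0.05 s, during which the arm holds its last target.

## Task

Set up the comparator for the next batch of mast tubes: lay the steel setting master from the blue cradle into the red saddle, swing the indexing table by its black handle a quarter turn counter-clockwise into its other index position so that the master lies under the gauge, and then turn the bezel of the dial gauge until the red zero mark stands at the pointer. Lay every mast tube from the cradle into one of the black saddles, one to a saddle, and leave the table indexed, the dial at zero and the finished antennas standing.

Things in the scene. Friction and masses are not known exactly. Their poses are not given: they have to be found in the camera images.
- master_c (a point): the setting master: polished steel with red couplings, 0.38 kg; round body 30 mm in diameter; 110 mm long in all, with a hexagonal coupling at each end (14 mm long, 36 mm across flats, keeps it from rolling far). Site: its centre, x along the axis; either way round will do. Starts in one of the cradle's four slots
- tube1_c (a point): a mast tube (two or three are present): cream glass-fibre, aluminium couplings, 0.11 kg; round body 30 mm in diameter; 110 mm long in all, with a hexagonal coupling at each end (14 mm long, 36 mm across flats, keeps it from rolling far). Site: its centre, x along the axis; either way round will do. Starts in a slot of the cradle
- tube2_c (a point): a mast tube (two or three are present): cream glass-fibre, aluminium couplings, 0.11 kg; round body 30 mm in diameter; 110 mm long in all, with a hexagonal coupling at each end (14 mm long, 36 mm across flats, keeps it from rolling far). Site: its centre, x along the axis; either way round will do. Starts in a slot of the cradle
- tube3_c (a point): a mast tube (two or three are present): cream glass-fibre, aluminium couplings, 0.11 kg; round body 30 mm in diameter; 110 mm long in all, with a hexagonal coupling at each end (14 mm long, 36 mm across flats, keeps it from rolling far). Site: its centre, x along the axis; either way round will do. Starts in a slot of the cradle
- cradle: fixed blue cradle, a board 130 by 300 mm, 12 mm thick, with four slots along its x axis at -112, -37, 37 and 112 mm on its y axis; each slot is a pair of grey V supports like those of the saddles. 20 mm lip at both ends. Origin at the centre of its underside; a rod in a slot has its centre 44 mm above the bench
- table_top (a joint): angle of the indexing table about its upright pivot (rad, counter-clockwise from above positive): 0 at the start, 1.571 at the other index position, stops 0.05 beyond each. A sprung index pin pulls the table into the nearer of the two and holds it there; 3 to 5 N at the handle takes it over the middle
- hub (a point): the table's pivot, on the top face of its aluminium disc (310 mm in diameter, 12 mm thick, top face 42 mm above the bench)
- handle_grip (a point): centre of the table's black handle, an upright round knob 24 mm in diameter and 36 mm tall, 135 mm from the pivot, its centre 30 mm above the disc; it turns with the table. It can be pinched from above and led round without turning the hand
- saddle_m (a point): the red saddle: two V supports on the disc (90 degree notches, 8 mm thick, 48 mm clear between them, 27 mm tall, 42 mm wide). Site: centre of a rod lying in them, 32 mm above the disc, 90 mm from the pivot; the rod lies along the radius, the point's y axis, with 9 mm end play each way. Axes turn with the table. Under the gauge at the quarter turn
- saddle_a (a point): a black saddle, like the red one (see there); its rod lies along the point's x axis. It stands under the gauge at the start and comes clear when the table is turned
- saddle_b (a point): a black saddle, like the red one (see there); its rod lies along the point's y axis. Clear of the gauge in both index positions
- saddle_c (a point): a black saddle, like the red one (see there); its rod lies along the point's x axis. Clear of the gauge in both index positions
- bezel (a joint): angle of the gauge's bezel (rad, counter-clockwise from above positive); turns either way without stops and stays where it is left; the white scale turns with it
- bezel_grip (a point): centre of the bezel, a steel ring 58 mm in diameter, 16 mm tall, upright axis, on top of the gauge, 154 mm above the bench, half-way up the ring. The case under it is 48 mm in diameter; a bar 18 mm wide on the side away from the pivot holds it, its top 24 mm below this point, and ends at a column 115 mm away that is lower than the bezel
- zero_mark (a point): the red zero mark on the bezel's scale, 21 mm from the centre of the dial
- pointer_tip (a point): the tip of the black pointer, 21 mm from the centre of the dial. The gauge's plunger drives it: it swings some 2 rad clockwise when a rod comes under the plunger, which rides up over the rod by itself
- pointer (a joint): angle of the pointer from its rest position (rad, counter-clockwise from above positive)
- antenna1: a finished antenna standing on the bench on its red base, 92 mm in diameter and 258 mm tall; origin under its centre. Not to be knocked over
- antenna2: a finished antenna standing on the bench on its red base, 92 mm in diameter and 258 mm tall; origin under its centre. Not to be knocked over
Mind the look-alikes: they are no part of the job. What is shaped like the part that bears master_c but orange or purple is not meant.

How it is judged:
By the outcome, as a careful person would: the job done as asked, in the order asked, and still so for the second after the job is handed in, with the robot touching nothing.
Of tube1, tube2, tube3 only 2 to 3 are there at a start; the rules pass over those that are not, and their reading is None.
At some moment in a run one of tube1, tube2, tube3 may be knocked a few centimetres aside while the robot is not near it.
Once in a run the grip may slacken for a moment while it holds something.
It also fails if it takes over 210 s, if anything falls off the work surface, if the arm or the gripper's body presses on something with over 40 N, if the wrist force passes 120 N, or if a joint passes its speed limit or range.

## Working session

There is one attempt and no reset: what is moved stays moved. The work goes in short steps, Python scripts to look and compute and a tool call to move; the robot and the scene stay as the last step left them, time stands still between calls to the robot, and variables do not carry over. Pictures are saved under pics/ and viewed, and the job is handed in when it is done.

Besides the shell and the picture viewer there is one more tool, called after "Request:" as name(argument=value, ...) on one line, values as JSON. move_arm: Moves the arm, as the interface text tells. Its arguments: {"type":"object","properties":{"series":{"type":"array","items":{"type":"array","items":{"type":"number"}}}},"required":["series"]}

```bash
mkdir -p pics; ls; python3 - <<'E'
from plant import ctrl
import cv2,numpy as np
print(ctrl.get_obs())
for n in ["scene","top","wrist"]:
    p,d=ctrl.snapshot(n); cv2.imwrite(f"pics/{n}0.png",p[:,:,::-1]); np.save(f"{n}0.npy",d)
    print(n,ctrl.camera_info(n))
E
```

```text
pics
{'time_s': 0.0, 'joints': array([-1.22261717e+00,  1.24539272e-01,  1.65165428e+00, -4.13369352e-05,
        1.36747962e+00, -8.26317911e-02]), 'joint_velocities': array([-3.01874781e-04, -4.06315431e-04,  8.09696060e-05,  3.12904912e-04,
        1.06749697e-04, -6.72018898e-04]), 'joint_torque': array([ 8.58585954e-04, -4.23607457e+01, -3.65455663e+01,  2.92450079e-05,
        6.98952281e-03,  4.12216528e-07]), 'eef_pos': array([ 0.2711573 , -0.58999738,  0.19274263]), 'orientation': array([-3.06697768e+00, -6.71068377e-01,  4.95336748e-04]), 'contact_force': array([-0.12978457, -0.77779904,  0.40820332]), 'moment': array([-0.01118954, -0.01445415,  0.058546  ]), 'grip_width': 0.9983567463520174}
scene {'mtx': array([[569.07133131,   0.        , 317.24341542],
       [  0.        , 569.07133131, 235.93369469],
       [  0.        ,   0.        ,   1.        ]]), 'distortion': array([0.05071563, 0.        , 0.        , 0.        , 0.        ]), 'T': array([[-0.39570055, -0.50037808,  0.77009276,  1.55932078],
       [ 0.91837717, -0.2136715 ,  0.33305834,  0.39897347],
       [-
[... 534 characters left out ...]
98778253,  1.45949196],
       [ 0.        ,  0.        ,  0.        ,  1.        ]])}
wrist {'mtx': array([[337.16542343,   0.        , 325.94793111],
       [  0.        , 337.16542343, 238.99749753],
       [  0.        ,   0.        ,   1.        ]]), 'distortion': array([0.00085546, 0.        , 0.        , 0.        , 0.        ]), 'tool_from_camera': array([[-7.17989394e-04,  9.61941223e-01,  2.73255499e-01,
         7.07551682e-02],
       [ 9.99999539e-01,  8.64968686e-04, -4.17411443e-04,
        -7.87534732e-05],
       [-6.37882724e-04,  2.73255074e-01, -9.61941400e-01,
        -1.80588480e-01],
       [ 0.00000000e+00,  0.00000000e+00,  0.00000000e+00,
         1.00000000e+00]])}
```

View pics/top0.png

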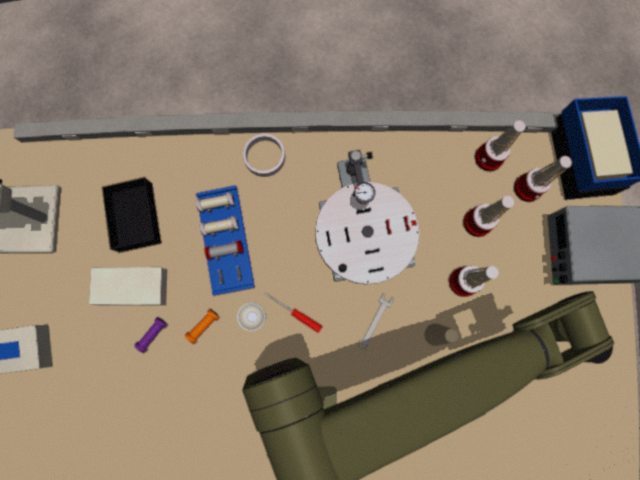

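View pics/scene0.png

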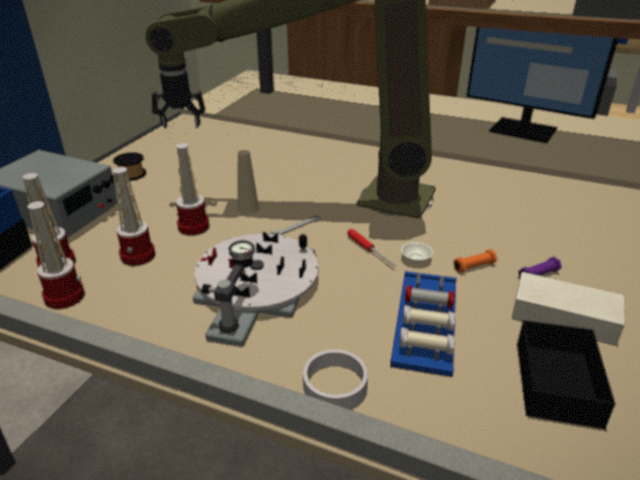

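View pics/wrist0.png

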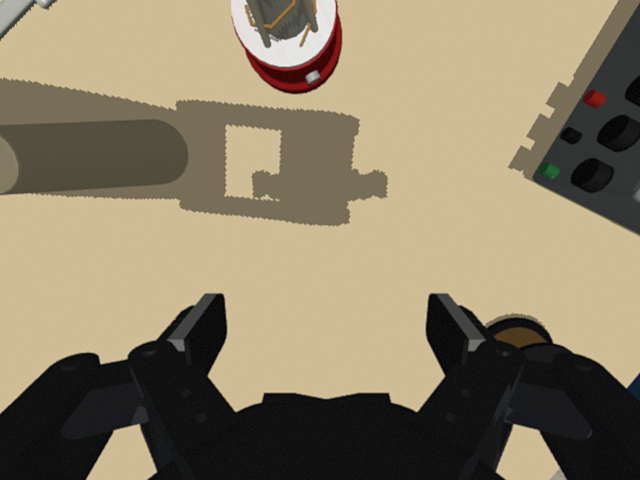

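Top view, pixels: the master candidate is steel with red couplings at (224,249) in the cradle. Cream tubes are at (215,203) and (218,227), and the fourth slot is empty. The look-alikes are an orange rod at (202,326) and a purple one at (151,335). The red saddle is near (397,225), the handle at (342,268) and the gauge at (365,192). The antennas are at about (490,157), (480,222), (465,282) and (530,187). I'll take a close crop and measure.

```bash
cat > h.py <<'E'
from plant import ctrl
import cv2,numpy as np
from scipy.spatial.transform import Rotation as R
def cam(n):
    c=ctrl.camera_info(n)
    if n=="wrist":
        o=ctrl.get_obs(); T=np.eye(4); T[:3,:3]=R.from_rotvec(o["orientation"]).as_matrix(); T[:3,3]=o["eef_pos"]
        T=T@c["tool_from_camera"]
    else: T=c["T"]
    return c["mtx"],c["distortion"],T
def ray(C,uv):
    K,D,T=C
    x=cv2.undistortPoints(np.array(uv,float).reshape(-1,1,2),K,D).reshape(-1,2)
    return np.c_[x[:,0],-x[:,1],-np.ones(len(x))]
def onplane(C,uv,z):
    r=ray(C,uv)@C[2][:3,:3].T; o=C[2][:3,3]
    return o+r*((z-o[2])/r[:,2])[:,None]
def withdepth(C,uv,d):
    uv=np.array(uv,int).reshape(-1,2)
    r=ray(C,uv)*d[uv[:,1],uv[:,0]][:,None]
    return r@C[2][:3,:3].T+C[2][:3,3]
def cloud(C,d):
    v,u=np.mgrid[0:480,0:640]
    P=withdepth(C,np.c_[u.ravel(),v.ravel()],d).reshape(480,640,3); P[d==0]=np.nan
    return P
def proj(C,P):
    K,D,T=C
    p=(np.atleast_2d(P)-T[:3,3])@T[:3,:3]; p=p*[1,-1,-1]
    return cv2.projectPoints(p.reshape(-1,1,3),np.zeros(3),np.zeros(3),K,D)[0].reshape(-1,2)
E
python3 - <<'E'
from h import *
im=cv2.imread("pics/top0.png"); d=np.load("top0.npy"); C=cam("top")
P=cloud(C,d)
np.save("Ptop0.npy",P)
cv2.imwrite("pics/crop_t.png",cv2.resize(im[140:300,300:430],None,fx=4.6,fy=3.75,interpolation=cv2.INTER_CUBIC) if 0 else cv2.resize(im[140:290,300:450],(600,600),interpolation=cv2.INTER_CUBIC))
cv2.imwrite("pics/crop_c.png",cv2.resize(im[180:300,180:300],(600,600),interpolation=cv2.INTER_CUBIC))
for n,uv in dict(master=(224,249),t1=(215,203),t2=(218,227),hub=(367,231),handle=(342,268),dial=(365,192),red1=(389,227),red2=(406,224),bench=(300,290)).items():
    print(n,withdepth(C,[uv],d)[0].round(3))
E
```

```text
master [0.507 0.22  0.064]
t1 [0.649 0.253 0.054]
t2 [0.575 0.241 0.056]
hub [ 0.558 -0.2    0.052]
handle [ 0.445 -0.123  0.083]
dial [ 0.647 -0.187  0.159]
red1 [ 0.569 -0.265  0.054]
red2 [ 0.578 -0.317  0.052]
bench [ 0.391  0.001 -0.009]
```

View pics/crop_t.png

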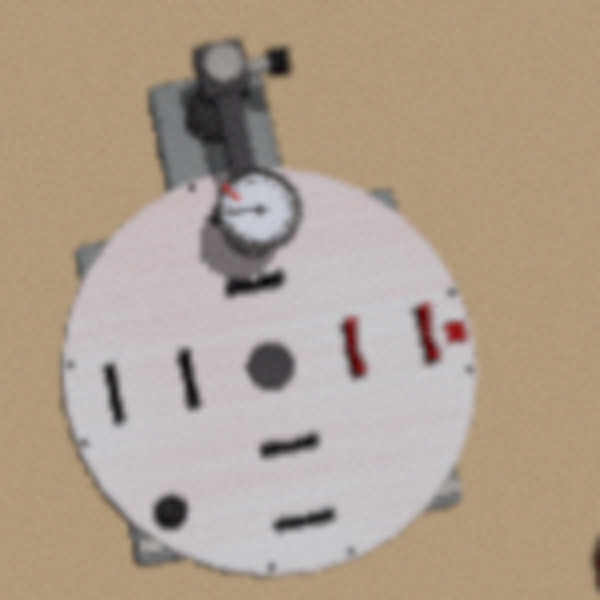

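View pics/crop_c.png

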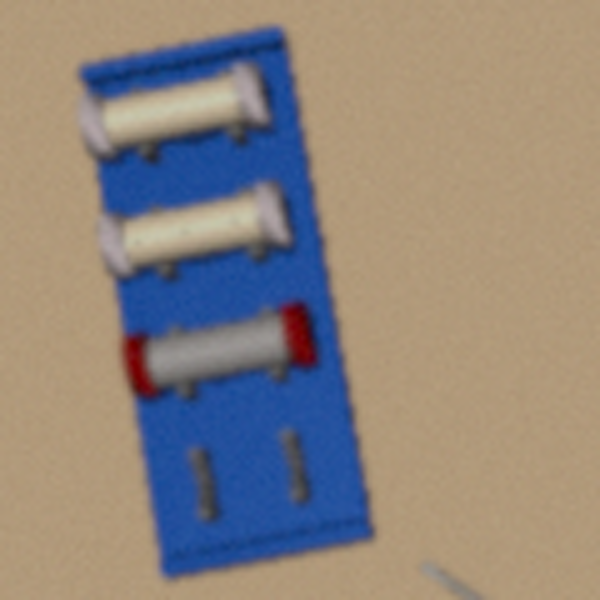

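```bash
python3 - <<'E'
from h import *
C=cam("top")
q=lambda u,v,ox=300,oy=140,s=4: (ox+u/s,oy+v/s)
hub=onplane(C,[q(270,365)],0.046)[0]; print("hub",hub)
for n,p in dict(red1=(354,347),red2=(428,333),b1=(189,378),b2=(114,393),c1=(290,444),c2=(305,520),a1=(255,283)).items():
    w=onplane(C,[q(*p)],0.066)[0]; print(n,w.round(4),np.linalg.norm((w-hub)[:2]).round(4),np.degrees(np.arctan2(*(w-hub)[1::-1])).round(1))
w=onplane(C,[q(171,511)],0.09)[0];print("handle",w,np.linalg.norm((w-hub)[:2]),np.degrees(np.arctan2(*(w-hub)[1::-1])))
w=onplane(C,[q(260,209)],0.162)[0];print("bezel",w,np.linalg.norm((w-hub)[:2]),np.degrees(np.arctan2(*(w-hub)[1::-1])))
k=lambda u,v:q(u,v,180,180,5)
for n,(a,b) in dict(master=((140,364),(300,334)),t2=((117,243),(274,213)),t1=((98,124),(252,94))).items():
    A,B=onplane(C,[k(*a),k(*b)],0.056); print(n,((A+B)/2).round(4),np.linalg.norm(A-B).round(3),np.degrees(np.arctan2(*(B-A)[1::-1])).round(1))
for u,v in [(490,157),(480,222),(465,282),(530,187)]: print("ant",onplane(C,[(u,v)],0.03).round(3))
o=ctrl.get_obs(); print(R.from_rotvec(o["orientation"]).as_matrix().round(3))
E
```

```text
hub [ 0.55826827 -0.20197092  0.046     ]
red1 [ 0.567 -0.262  0.066] 0.0607 -81.7
red2 [ 0.577 -0.317  0.066] 0.1165 -80.8
b1 [ 0.5453 -0.1406  0.066 ] 0.0627 101.9
b2 [ 0.5348 -0.0857  0.066 ] 0.1186 101.4
c1 [ 0.4957 -0.2129  0.066 ] 0.0635 -170.1
c2 [ 0.4401 -0.2222  0.066 ] 0.1199 -170.3
a1 [ 0.6159 -0.1907  0.066 ] 0.0587 11.1
handle [ 0.4448911  -0.12451755  0.09      ] 0.1373077122569919 145.66114925336672
bezel [ 0.64505634 -0.18674059  0.162     ] 0.08811430334832464 9.953412601047765
master [0.5061 0.2221 0.056 ] 0.096 -80.0
t2 [0.5791 0.2383 0.056 ] 0.096 -79.9
t1 [0.6523 0.2526 0.056 ] 0.095 -79.8
ant [[ 0.795 -0.596  0.03 ]]
ant [[ 0.587 -0.548  0.03 ]]
ant [[ 0.405 -0.491  0.03 ]]
ant [[ 0.697 -0.717  0.03 ]]
[[ 0.909  0.418 -0.001]
 [ 0.418 -0.909  0.002]
 [ 0.    -0.002 -1.   ]]
```

Request:
move_arm(series=[[0,0,-50,0,0,0,85],[0,0,-55,0,0,0,85],[0,0,-50,0,0,0,85],[0,0,0,0,0,-9.4,85],[0,0,0,0,0,-9.4,85],[0,0,0,0,0,-9.4,85],[0,0,0,0,0,-9.4,85],[0,0,0,0,0,-9.4,85]])

```text
time_s: 1.15
eef_pos: [0.2714, -0.5904, 0.3484]
orientation: [-2.541, -1.846, -0.0]
contact_force: [0.5, -0.2, -0.4]
grip_width: 0.994
```

Request:
move_arm(series=[[0,0,0,0,0,-9.4,85],[0,0,0,0,0,-9.4,85],[0,0,0,0,0,-9.4,85],[0,0,0,0,0,0,85]])

```text
time_s: 1.65
eef_pos: [0.2713, -0.5905, 0.3485]
orientation: [-2.024, -2.402, -0.001]
contact_force: [-0.1, -0.4, 0.6]
grip_width: 0.999
```

Request:
move_arm(series=[[30,16,0,0,0,0,85],[48,26,0,0,0,0,85],[48,26,0,0,0,0,85],[48,26,0,0,0,0,85],[48,26,0,0,0,0,85],[48,26,0,0,0,0,85],[48,26,0,0,0,0,85],[48,26,0,0,0,0,85]])

```text
time_s: 2.65
eef_pos: [0.4038, -0.1943, 0.349]
orientation: [2.026, 2.401, 0.0]
contact_force: [0.5, 0.0, 0.1]
grip_width: 0.998
```

Request:
move_arm(series=[[48,26,0,0,0,0,85],[48,26,0,0,0,0,85],[48,26,0,0,0,0,85],[48,26,0,0,0,0,85],[48,26,0,0,0,0,85],[48,26,0,0,0,0,85],[48,26,0,0,0,0,85],[48,26,0,0,0,0,85]])

```text
time_s: 3.65
eef_pos: [0.5429, 0.2198, 0.3489]
orientation: [2.025, 2.402, -0.0]
contact_force: [-0.7, -0.4, 0.3]
grip_width: 0.996
```

Request:
move_arm(series=[[16,10,0,0,0,0,85],[0,0,0,0,0,0,85],[0,0,0,0,0,0,85]])

```text
time_s: 4.03
eef_pos: [0.5497, 0.2342, 0.3492]
orientation: [2.024, 2.402, -0.001]
contact_force: [0.3, 0.1, 0.5]
grip_width: 0.998
```

```bash
python3 - <<'E'
from h import *
C=cam("wrist"); p,d=ctrl.snapshot("wrist"); cv2.imwrite("pics/w1.png",p[:,:,::-1]); np.save("w1.npy",d); np.save("w1T.npy",C[2])
print(ctrl.get_obs()["eef_pos"],ctrl.get_obs()["joints"])
E
```

```text
[0.54967805 0.23405963 0.34936863] [ 3.12941966e-01 -4.30705445e-02  1.56599414e+00 -4.21013758e-04
  1.61837774e+00  1.42585282e-01]
```

View pics/w1.png

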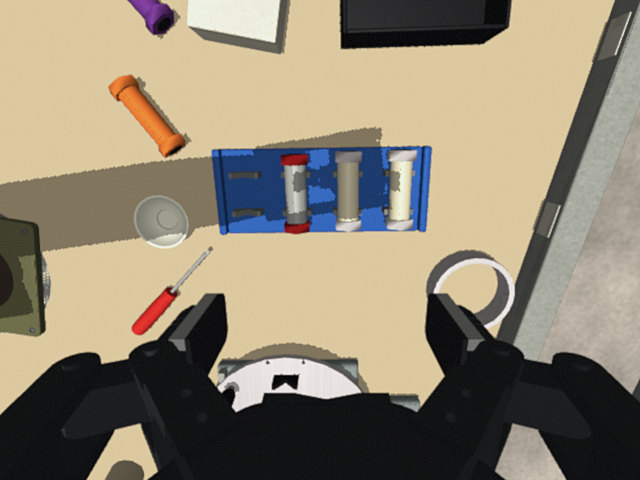

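The wrist view shows the master at (296,192), with red ends at (295,159) and (297,227). The tubes are at (348,190) and (402,190), and the orange look-alike at (147,115) lies outside the cradle.

```bash
cat > rod.py <<'E'
from h import *
K0=lambda n:(ctrl.camera_info(n)["mtx"],ctrl.camera_info(n)["distortion"])
E
python3 - <<'E'
from h import *
from rod import K0
im=cv2.imread("pics/w1.png"); d=np.load("w1.npy"); C=(*K0("wrist"),np.load("w1T.npy"))
cv2.imwrite("pics/w1c.png",cv2.resize(im[140:240,205:440],(799,340),interpolation=cv2.INTER_CUBIC))
P=cloud(C,d)
g=P[140:240,230:430]; 
# rods: points above z 0.045 within cradle
for n,(u0,u1) in dict(master=(278,315),t2=(330,366),t1=(383,418)).items():
    Q=P[145:238,u0:u1].reshape(-1,3); Q=Q[(Q[:,2]>0.040)]
    hi=np.percentile(Q[:,2],95)
    B=Q[Q[:,2]>0.045]
    c=B[:,:2].mean(0); w,V=np.linalg.eigh(np.cov(B[:,:2].T)); a=V[:,1]; t=(B[:,:2]-c)@a; s=(B[:,:2]-c)@V[:,0]
    mid=c+a*(t.min()+t.max())/2
    print(n,"top",hi.round(4),"mid",mid.round(4),"len",np.ptp(t).round(3),"wid",np.ptp(s).round(3),"ang",np.degrees(np.arctan2(a[1],a[0])).round(1))
# rgb check
for pts in [((295,159),(297,227)),((349,157),(348,224)),((402,155),(399,226))]:
    A,B=onplane(C,pts,0.058); print(((A+B)/2).round(4),np.linalg.norm(A-B).round(3))
print("bench",withdepth(C,[(470,170),(300,120)],d)[:,2])
E
```

```text
master top 0.0634 mid [0.5081 0.228 ] len 0.111 wid 0.036 ang 100.7
t2 top 0.0638 mid [0.5796 0.244 ] len 0.111 wid 0.035 ang 100.4
t1 top 0.0639 mid [0.6519 0.2582] len 0.111 wid 0.036 ang 100.6
[0.5097 0.2282 0.058 ] 0.095
[0.5815 0.2441 0.058 ] 0.094
[0.6532 0.2562 0.058 ] 0.099
bench [2.60884758e-03 4.22156784e-05]
```

View pics/w1c.png

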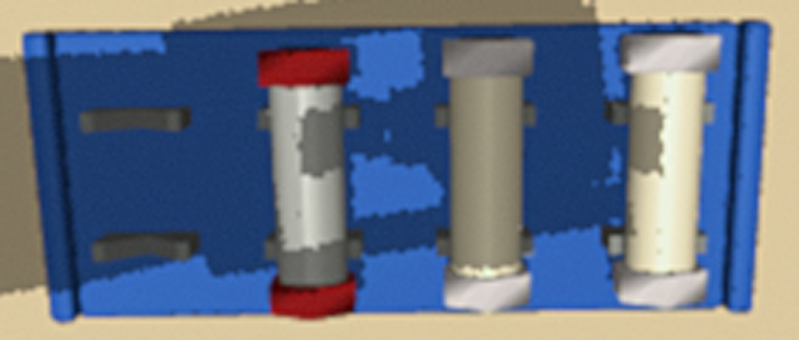

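Request:
move_arm(series=[[0,-21,0,0,0,-0.8,55],[1,-21,20,0,0,0,55],[0,0,50,0,0,0,55],[0,0,50,0,0,0,55],[0,0,50,0,0,0,55],[0,0,50,0,0,0,55],[0,0,15,0,0,0,55],[0,0,0,0,0,0,55]])

```text
time_s: 5.08
eef_pos: [0.5082, 0.2282, 0.1142]
orientation: [-2.006, -2.417, 0.001]
contact_force: [-0.2, 0.6, 0.3]
grip_width: 0.643
```

```bash
python3 - <<'E'
from h import *
C=cam("wrist"); p,d=ctrl.snapshot("wrist"); cv2.imwrite("pics/w2.png",p[:,:,::-1])
o=ctrl.get_obs();print(o["eef_pos"],o["orientation"],o["grip_width"])
E
```

```text
[0.50938273 0.22876763 0.11591325] [2.00528741 2.41662682 0.00336499] 0.6472297271526619
```

View pics/w2.png

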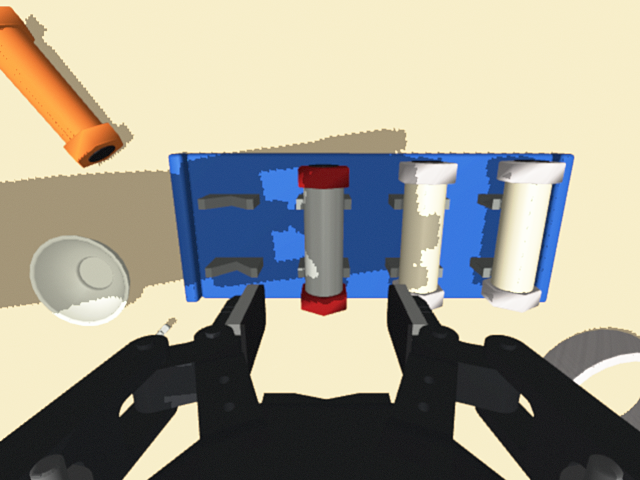

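The fingers are centred over the master (rod at column 324, image centre 326). Descending to grasp.

Request:
move_arm(series=[[0,0,40,0,0,0,55],[0,0,35,0,0,0,55],[0,0,15,0,0,0,55],[0,0,0,0,0,0,20],[0,0,0,0,0,0,20],[0,0,0,0,0,0,20],[0,0,0,0,0,0,20],[0,0,0,0,0,0,20]])

```text
time_s: 6.12
eef_pos: [0.5084, 0.229, 0.0244]
orientation: [2.005, 2.418, 0.001]
contact_force: [0.3, -0.2, 0.2]
grip_width: 0.235
```

```bash
cat > look.py <<'E'
import sys
from h import *
n,f=sys.argv[1:3]
C=cam(n); p,d=ctrl.snapshot(n); im=p[:,:,::-1]
np.savez(f"{f}.npz",d=d,T=C[2],im=im)
if len(sys.argv)>3:
    a,b,c,e=map(int,sys.argv[3:7]); s=min(800/(b-a),600/(e-c)); im=cv2.resize(im[c:e,a:b],None,fx=s,fy=s,interpolation=cv2.INTER_CUBIC)
cv2.imwrite(f"pics/{f}.png",im)
o=ctrl.get_obs();print(o["time_s"],o["eef_pos"].round(4),"yaw",np.degrees(2*np.arctan2(o["orientation"][1],o["orientation"][0])).round(2),o["contact_force"].round(1),o["grip_width"].round(3))
E
python3 look.py wrist w3
```

```text
Traceback (most recent call last):
  File "look.py", line 9, in <module>
    o=ctrl.get_obs();print(o["time_s"],o["eef_pos"].round(4),"yaw",np.degrees(2*np.arctan2(o["orientation"][1],o["orientation"][0])).round(2),o["contact_force"].round(1),o["grip_width"].round(3))
                                                                                                                                                                          ^^^^^^^^^^^^^^^^^^^^^
AttributeError: 'float' object has no attribute 'round'
```

View pics/w3.png

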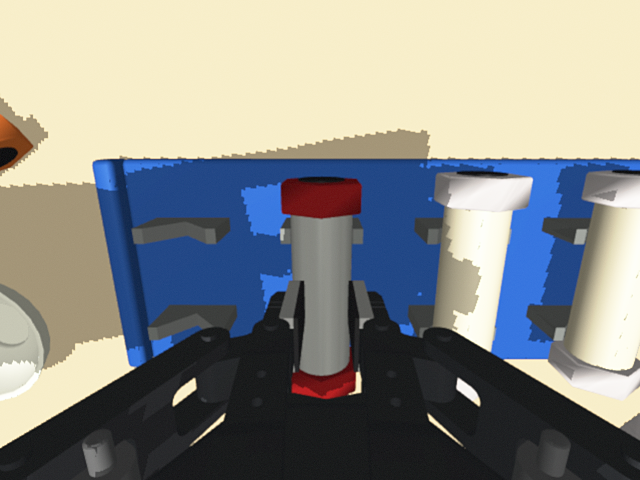

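Request:
move_arm(series=[[0,0,0,0,0,0,5],[0,0,0,0,0,0,5],[0,0,0,0,0,0,5]])

```text
time_s: 6.55
eef_pos: [0.5082, 0.2289, 0.024]
orientation: [-2.005, -2.419, 0.0]
contact_force: [0.6, 0.1, -0.9]
grip_width: 0.056
```

```bash
sed -i 's/o\["grip_width"\].round(3)/round(o["grip_width"],3)/' look.py; python3 look.py wrist w4; python3 look.py scene s4 380 480 240 380
```

```text
6.6 [0.5082 0.2289 0.024 ] yaw -259.32 [ 0.4 -0.4  0.4] 0.058
6.65 [0.5082 0.2289 0.024 ] yaw -259.32 [0.6 0.1 0.5] 0.059
```

View pics/w4.png

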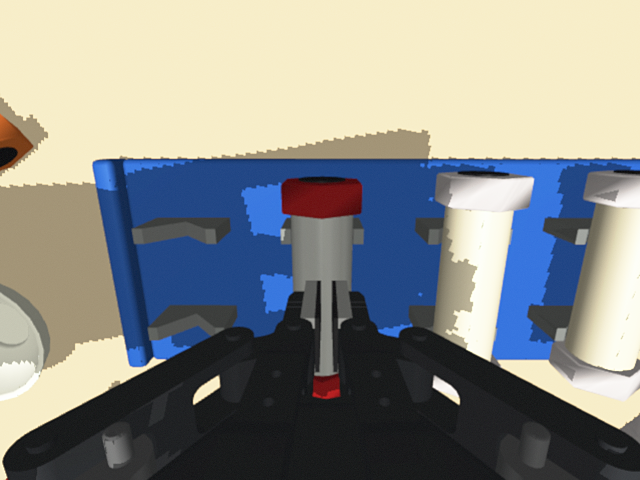

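View pics/s4.png

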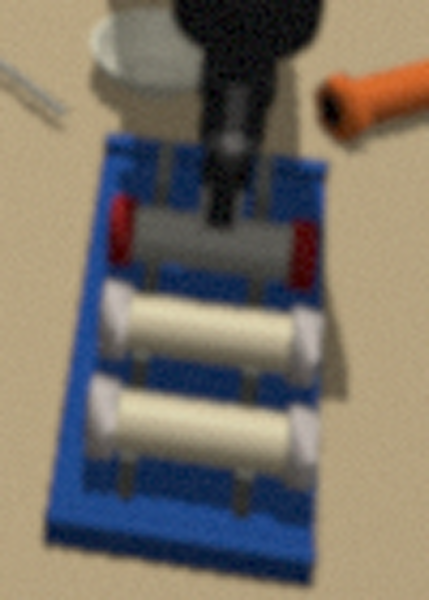

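```bash
python3 - <<'E'
from h import *
from rod import K0
z=np.load("w4.npz"); C=(*K0("wrist"),z["T"]); d=z["d"]
print(d[270:300:5,300:350:5].round(3))
for uv in [(250,170),(320,160),(322,235),(460,260),(150,100),(316,290),(338,290),(325,340),(326,385),(310,300)]:
    print(uv,d[uv[1],uv[0]].round(3),withdepth(C,[uv],d)[0].round(4))
T=z["T"]
o=ctrl.get_obs()
print("tcp px",proj(C,o["eef_pos"]))
z=np.load("s4.npz"); C=(*K0("scene"),z["T"]); d=z["d"]
for u,v in [(433,291),(432,288),(431,282),(430,297)]: print(withdepth(C,[(u,v)],d))
print(proj(C,o["eef_pos"]))
E
```

```text
[[0.158 0.156 0.155 0.156 0.154 0.154 0.155 0.157 0.158 0.16 ]
 [0.159 0.157 0.157 0.156 0.155 0.156 0.155 0.157 0.159 0.161]
 [0.16  0.149 0.151 0.15  0.158 0.157 0.157 0.15  0.15  0.149]
 [0.161 0.144 0.144 0.144 0.153 0.158 0.157 0.145 0.145 0.143]
 [0.161 0.14  0.14  0.139 0.153 0.157 0.159 0.139 0.139 0.138]
 [0.143 0.133 0.134 0.135 0.154 0.159 0.158 0.135 0.134 0.134]]
(250, 170) 0.188 [0.4577 0.2756 0.0132]
(320, 160) 0.187 [0.4951 0.2881 0.0123]
(322, 235) 0.149 [0.5021 0.2589 0.0605]
(460, 260) 0.158 [0.5679 0.2576 0.0557]
(150, 100) 0.189 [0.3953 0.3022 0.0009]
(316, 290) 0.138 [0.5033 0.2402 0.0777]
(338, 290) 0.14 [0.5123 0.241  0.0759]
(325, 340) 0.165 [0.5133 0.2063 0.0592]
(326, 385) 0.165 [0.5177 0.1856 0.0653]
(310, 300) 0.131 [0.5013 0.239  0.0853]
tcp px [[323.65081834 269.83521339]]
[[0.52259184 0.23598044 0.07581154]]
[[0.52534244 0.23331266 0.08557257]]
[[0.54323373 0.23228499 0.11491565]]
[[0.51644177 0.23010998 0.05193726]]
[[429.09375721 304.16885792]]
```

```bash
python3 - <<'E'
from h import *
from rod import K0
def tool(uv,d):
    K,D=K0("wrist"); Tt=ctrl.camera_info("wrist")["tool_from_camera"]
    return withdepth((K,D,Tt),uv,d)
d=np.load("w1.npy")
uv=[(u,v) for v in range(285,350,8) for u in (205,212,220)]
for a,b in zip(uv,tool(uv,d)): print(a,b.round(3))
d=np.load("w3.npz")["d"]
print("w3")
uv=[(u,v) for v in range(275,350,8) for u in (285,292,296,300)]
for a,b in zip(uv,tool(uv,d)): print(a,b.round(3))
E
```

```text
(205, 285) [-0.162 -0.204  0.348]
(212, 285) [-0.162 -0.192  0.348]
(220, 285) [-0.162 -0.178  0.348]
(205, 293) [-0.177 -0.205  0.348]
(212, 293) [-0.176 -0.193  0.348]
(220, 293) [-0.176 -0.179  0.348]
(205, 301) [ 0.011 -0.045 -0.062]
(212, 301) [ 0.011 -0.043 -0.061]
(220, 301) [ 0.009 -0.041 -0.057]
(205, 309) [ 0.011 -0.043 -0.069]
(212, 309) [ 0.01  -0.041 -0.066]
(220, 309) [ 0.005 -0.041 -0.057]
(205, 317) [ 0.011 -0.041 -0.074]
(212, 317) [ 0.007 -0.042 -0.066]
(220, 317) [ 0.002 -0.041 -0.059]
(205, 325) [ 0.008 -0.041 -0.075]
(212, 325) [ 0.004 -0.042 -0.067]
(220, 325) [-0.    -0.041 -0.06 ]
(205, 333) [ 0.006 -0.041 -0.076]
(212, 333) [ 0.001 -0.041 -0.069]
(220, 333) [-0.004 -0.041 -0.06 ]
(205, 341) [ 0.002 -0.042 -0.075]
(212, 341) [-0.001 -0.041 -0.07 ]
(220, 341) [-0.007 -0.042 -0.06 ]
(205, 349) [-0.    -0.042 -0.076]
(212, 349) [-0.004 -0.041 -0.071]
(220, 349) [-0.01  -0.042 -0.062]
w3
(285, 275) [-0.008 -0.024  0.012]
(292, 275) [ 0.007 -0.015 -0.025]
(296, 275) [ 0.009 -0.013 -0.03 ]
(300, 275) [ 0.01  -0.011 -0.031]
(285, 283) [-0.014 -0.024  0.013]
(292, 283
[... 480 characters left out ...]
0.008 -0.009 -0.061]
(285, 315) [ 0.011 -0.013 -0.073]
(292, 315) [ 0.012 -0.011 -0.074]
(296, 315) [ 0.011 -0.009 -0.073]
(300, 315) [ 0.005 -0.009 -0.062]
(285, 323) [ 0.012 -0.012 -0.08 ]
(292, 323) [ 0.009 -0.011 -0.075]
(296, 323) [ 0.009 -0.009 -0.075]
(300, 323) [ 0.002 -0.009 -0.063]
(285, 331) [ 0.012 -0.012 -0.085]
(292, 331) [ 0.007 -0.01  -0.077]
(296, 331) [ 0.006 -0.009 -0.076]
(300, 331) [-0.001 -0.009 -0.064]
(285, 339) [ 0.012 -0.011 -0.089]
(292, 339) [ 0.005 -0.01  -0.078]
(296, 339) [ 0.003 -0.009 -0.075]
(300, 339) [-0.004 -0.009 -0.064]
(285, 347) [ 0.012 -0.011 -0.094]
(292, 347) [ 0.002 -0.01  -0.079]
(296, 347) [-0.001 -0.01  -0.075]
(300, 347) [-0.006 -0.009 -0.066]
```

The fingers closed to 5 mm without touching the rod. The wrist depth explains it: the shut tips lie about 44 mm behind the reported TCP point (57 mm when open). They were still above the rod, whose top is at 0.059. The lateral centring is right, so I'll open and go down about 43 mm more, checking force as I go.

Request:
move_arm(series=[[0,0,0,0,0,0,55],[0,0,0,0,0,0,55],[0,0,0,0,0,0,55],[0,0,0,0,0,0,55],[0,0,12,0,0,0,55],[0,0,12,0,0,0,55],[0,0,0,0,0,0,55]])

```text
time_s: 7.52
eef_pos: [0.5066, 0.2283, -0.0021]
orientation: [-2.004, -2.417, 0.005]
contact_force: [-0.8, 0.5, -0.6]
grip_width: 0.645
```

```bash
python3 look.py wrist w5
```

```text
7.575 [ 0.5073  0.2286 -0.0013] yaw -259.32 [-0.1  0.3 -1. ] 0.643
```

View pics/w5.png

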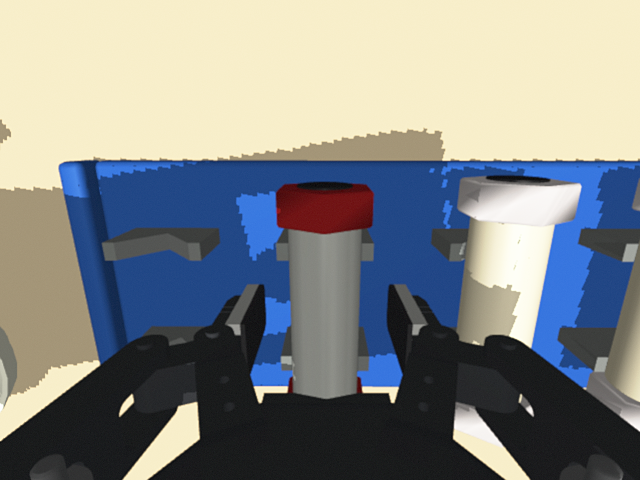

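TCP reads −1 mm over a 12 mm board with no force, which confirms the offset. The fingers straddle the rod, at (262,290) and (392,290).

Request:
move_arm(series=[[0,0,6,0,0,0,55],[0,0,6,0,0,0,55],[0,0,6,0,0,0,55],[0,0,0,0,0,0,15],[0,0,0,0,0,0,15],[0,0,0,0,0,0,15],[0,0,0,0,0,0,15],[0,0,0,0,0,0,15]])

```text
time_s: 8.57
eef_pos: [0.5059, 0.2284, -0.0182]
orientation: [-2.003, -2.416, 0.007]
contact_force: [-6.5, -1.7, 4.7]
grip_width: 0.337
```

Gripped at 29 mm. Lifting.

Request:
move_arm(series=[[0,0,-8,0,0,0,15],[0,0,-30,0,0,0,15],[0,0,-45,0,0,0,15],[0,0,-45,0,0,0,15],[0,0,-45,0,0,0,15],[0,0,-40,0,0,0,15],[0,0,0,0,0,0,15],[0,0,0,0,0,0,15]])

```text
time_s: 9.57
eef_pos: [0.5074, 0.2286, 0.1933]
orientation: [-2.004, -2.418, 0.003]
contact_force: [1.1, -0.4, -4.7]
grip_width: 0.333
```

```bash
python3 look.py wrist w6; python3 look.py top t6 300 450 140 290
```

```text
9.625 [0.5069 0.2284 0.1923] yaw -259.32 [ 0.5 -1.  -3.3] 0.333
9.675 [0.5068 0.2284 0.192 ] yaw -259.32 [ 1.   0.  -4.3] 0.332
```

View pics/w6.png

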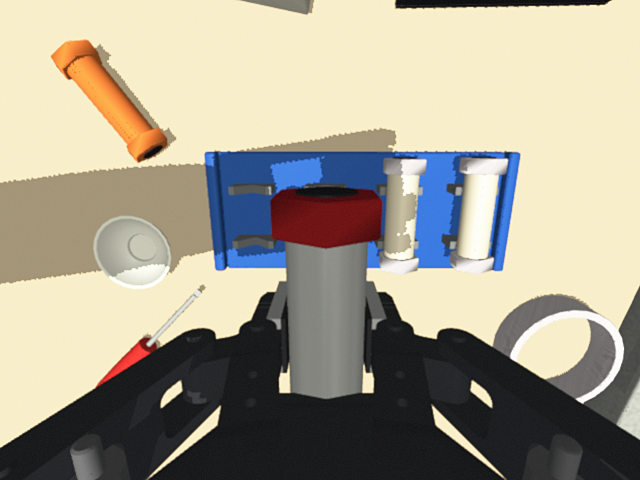

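View pics/t6.png

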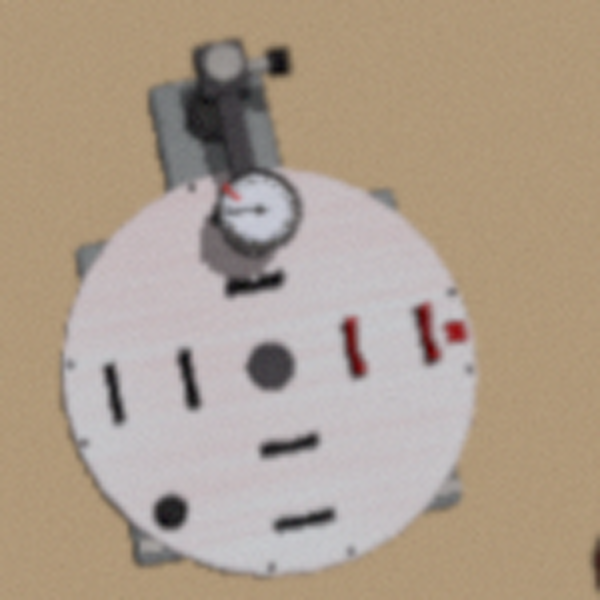

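Request:
move_arm(series=[[-20,0,-30,0,0,0,15],[-40,-4,0,0,0,0,15],[-46,-4,0,0,0,0,15],[-46,-4,0,0,0,0,15],[-46,-3,0,0,0,0,15],[-46,-3,0,0,0,0,15],[-46,-4,0,0,0,0,15],[-46,-4,0,0,0,0,15]])

```text
time_s: 10.68
eef_pos: [0.544, -0.1073, 0.2224]
orientation: [-2.003, -2.416, 0.002]
contact_force: [0.8, 0.5, -3.3]
grip_width: 0.337
```

Request:
move_arm(series=[[-46,-3,0,0,0,0,15],[-46,-3,0,0,0,0,15],[-46,-4,0,0,0,0,15],[-46,-3,0,0,0,0,15],[-40,-3,0,0,0,0,15],[-16,0,0,0,0,0,15],[0,0,0,0,0,0,15],[0,0,0,0,0,0,15]])

```text
time_s: 11.68
eef_pos: [0.5736, -0.3435, 0.2242]
orientation: [-2.003, -2.418, -0.001]
contact_force: [0.8, -0.1, -3.4]
grip_width: 0.334
```

```bash
python3 look.py wrist w7
```

```text
11.725 [ 0.5738 -0.3434  0.2246] yaw -259.24 [ 0.6  0.1 -2.6] 0.336
```

View pics/w7.png

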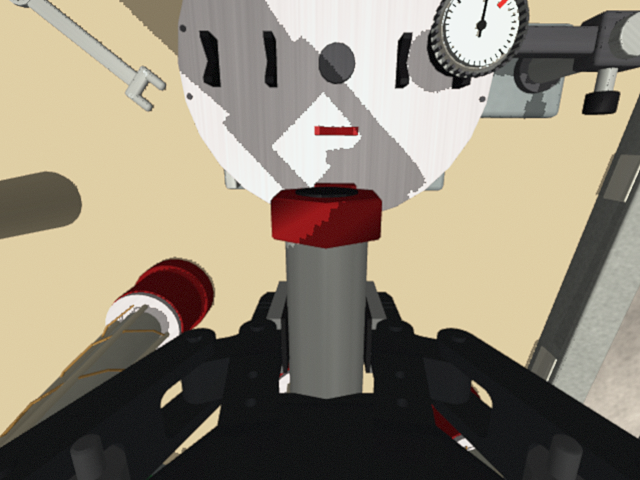

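The wrist view shows the inner red support at (336,131), the hub at (336,62), the a-side support at (402,61) and the c-side supports at (267,60) and (208,59). I'll locate hub and yaw from a crop.

```bash
python3 - <<'E'
from h import *
z=np.load("w7.npz"); im=z["im"]
cv2.imwrite("pics/w7c.png",cv2.resize(im[0:150,180:510],(792,360),interpolation=cv2.INTER_CUBIC))
E
```

```text
(no output)
```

View pics/w7c.png

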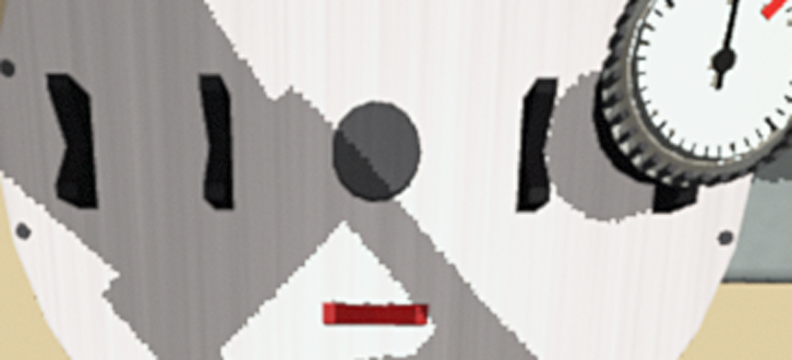

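```bash
python3 - <<'E'
from h import *
from rod import K0
z=np.load("w7.npz"); im=z["im"].astype(int); d=z["d"]; C=(*K0("wrist"),z["T"])
P=cloud(C,d)
m=(im[...,2]>110)&(im[...,1]<60)&(im[...,0]<60); m[:115]=0; m[150:]=0; m[:,:300]=0; m[:,370:]=0
Q=P[m]; print(m.sum(),Q.min(0).round(4),Q.max(0).round(4)); T=Q[Q[:,2]>0.060]; print("top",len(T),T.mean(0).round(4),T.min(0),T.max(0))
print("disc z",[P[v,u].round(4) for u,v in [(300,100),(370,110),(240,120),(300,40)]])
dark=(im.sum(2)<150)
sup={}
for n,(u0,u1,v0,v1) in dict(hub=(315,358,40,86),a1=(393,412,30,90),c1=(260,280,28,90),c2=(197,224,28,90)).items():
    mm=np.zeros_like(dark);mm[v0:v1,u0:u1]=1; mm&=dark; Q=P[mm]; Q=Q[np.isfinite(Q).all(1)]
    T=Q[Q[:,2]>(0.040 if n=='hub' else 0.060)]
    print(n,len(T),T.mean(0).round(4),((T.min(0)+T.max(0))/2).round(4),T[:,2].max())
E
```

```text
302 [ 0.55   -0.2683  0.0525] [ 0.589  -0.2555  0.0711]
top 208 [ 0.5695 -0.2616  0.0661] [ 0.5500032  -0.26825961  0.06003577] [ 0.58902869 -0.25547759  0.0710505 ]
disc z [array([ 0.5287, -0.2387,  0.0419]), array([ 0.5995, -0.235 ,  0.0433]), array([ 0.4725, -0.2687,  0.0446]), array([ 0.5199, -0.186 ,  0.0422])]
hub 87 [ 0.5536 -0.2121  0.0516] [ 0.5556 -0.2081  0.0503] 0.05489944151519893
a1 350 [ 0.6177 -0.189   0.066 ] [ 0.6181 -0.1899  0.0659] 0.07164624070670433
c1 308 [ 0.4973 -0.2106  0.0662] [ 0.4976 -0.2113  0.0662] 0.072330404819404
c2 363 [ 0.4425 -0.2201  0.0657] [ 0.4424 -0.2213  0.0658] 0.07150195720315067
```

Request:
move_arm(series=[[27,5,0,0,0,0.5,15],[26,5,0,0,0,0,15],[0,0,40,0,0,0,15],[0,0,45,0,0,0,15],[0,0,45,0,0,0,15],[0,0,20,0,0,0,15],[0,0,0,0,0,0,15],[0,0,0,0,0,0,15]])

```text
time_s: 12.72
eef_pos: [0.5756, -0.2916, 0.0777]
orientation: [2.013, 2.407, 0.001]
contact_force: [0.3, -0.6, -2.8]
grip_width: 0.336
```

```bash
python3 look.py wrist w8; python3 look.py scene s8 170 330 210 330
```

```text
12.775 [ 0.5758 -0.2918  0.0781] yaw 100.2 [ 0.1  0.6 -3.2] 0.333
12.825 [ 0.5757 -0.2919  0.078 ] yaw 100.18 [ 0.6 -0.3 -2. ] 0.334
```

View pics/s8.png

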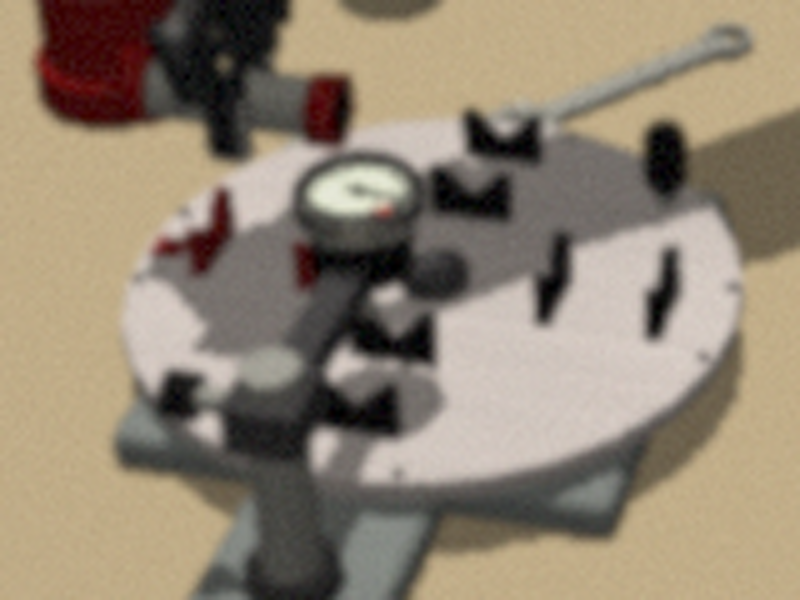

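View pics/w8.png

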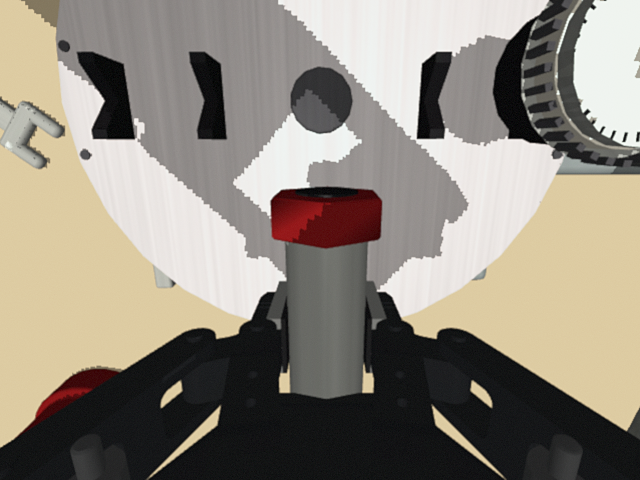

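```bash
python3 - <<'E'
from h import *
from rod import K0
z=np.load("w8.npz"); im=z["im"].astype(int); d=z["d"]; C=(*K0("wrist"),z["T"]); P=cloud(C,d)
dark=(im.sum(2)<150); r={}
for n,(u0,u1,v0,v1) in dict(a1=(413,455,45,145),c1=(185,232,45,145),c2=(72,140,45,145)).items():
    mm=np.zeros_like(dark);mm[v0:v1,u0:u1]=1; mm&=dark; Q=P[mm]; Q=Q[np.isfinite(Q).all(1)]
    T=Q[(Q[:,2]>0.060)&(Q[:,2]<.08)]; r[n]=T.mean(0)
    print(n,len(T),T.mean(0).round(4),((T.min(0)+T.max(0))/2).round(4))
h=(r["a1"]+r["c1"])/2; v=r["a1"]-r["c2"]; a=np.arctan2(v[1],v[0]); print(h,np.degrees(a)); 
print("saddle_m",h[:2]+0.09*np.array([np.sin(a),-np.cos(a)]))
E
```

```text
a1 1079 [ 0.6175 -0.188   0.0661] [ 0.6182 -0.1894  0.0658]
c1 1072 [ 0.4973 -0.2097  0.0661] [ 0.4971 -0.2112  0.0657]
c2 1253 [ 0.4427 -0.2192  0.0657] [ 0.4416 -0.2209  0.0658]
[ 0.55738526 -0.19884825  0.06608013] 10.12607655857373
saddle_m [ 0.57320859 -0.28744634]
```

Request:
move_arm(series=[[4,-1.5,10,0,0,0,15],[0,0,20,0,0,0,15],[0,0,16,0,0,0,15],[0,0,8,0,0,0,15],[0,0,6,0,0,0,15],[0,0,4,0,0,0,15],[0,0,0,0,0,0,15]])

```text
time_s: 13.7
eef_pos: [0.5724, -0.2874, 0.0119]
orientation: [2.015, 2.409, 0.001]
contact_force: [-0.7, 1.7, -0.4]
grip_width: 0.33
```

Request:
move_arm(series=[[0,0,1.5,0,0,0,15],[0,0,0,0,0,0,15],[0,0,0,0,0,0,15]])

```text
time_s: 14.08
eef_pos: [0.5728, -0.2874, 0.0118]
orientation: [2.014, 2.409, 0.001]
contact_force: [-3.1, 4.9, 5.7]
grip_width: 0.336
```

```bash
python3 look.py wrist w9; python3 look.py scene s9 170 330 210 330
```

```text
14.125 [ 0.5728 -0.2875  0.0118] yaw 100.22 [-3.4  3.5  5.8] 0.335
14.175 [ 0.5728 -0.2874  0.0118] yaw 100.22 [-3.1  3.9  5.7] 0.338
```

View pics/s9.png

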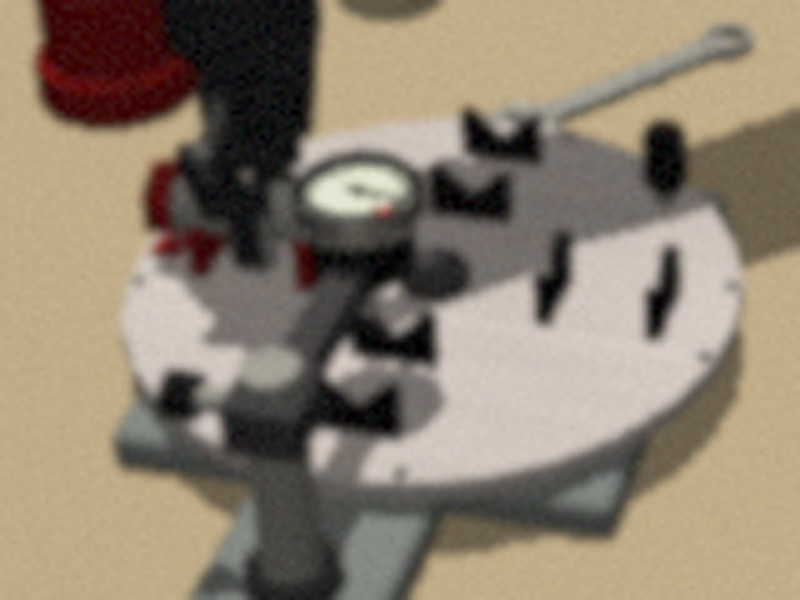

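View pics/w9.png

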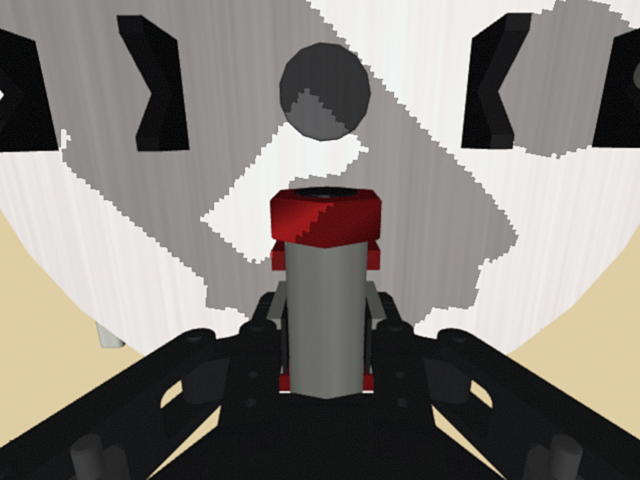

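The master rests in the notches: the inner red support shows on both sides of the rod at (283,258) and (373,258), with force +5.7 N. Releasing and lifting.

Request:
move_arm(series=[[0,0,0,0,0,0,34],[0,0,0,0,0,0,40],[0,0,0,0,0,0,50],[0,0,0,0,0,0,50],[0,0,-15,0,0,0,50],[0,0,-40,0,0,0,50],[0,0,-40,0,0,0,50],[0,0,-40,0,0,0,50]])

```text
time_s: 15.18
eef_pos: [0.572, -0.2874, 0.1471]
orientation: [2.015, 2.409, 0.0]
contact_force: [0.6, 0.2, -0.1]
grip_width: 0.586
```

Request:
move_arm(series=[[-20,0,-40,0,0,0,50],[-20,0,-10,0,0,0,50],[-20,0,0,0,0,0,50],[0,0,0,0,0,0,50]])

```text
time_s: 15.68
eef_pos: [0.5819, -0.3472, 0.1936]
orientation: [-2.016, -2.407, 0.0]
contact_force: [-0.3, 0.6, 0.4]
grip_width: 0.588
```

```bash
python3 look.py wrist w10
```

```text
15.725 [ 0.5817 -0.3463  0.193 ] yaw -259.87 [-0.   0.1 -0.2] 0.586
```

View pics/w10.png

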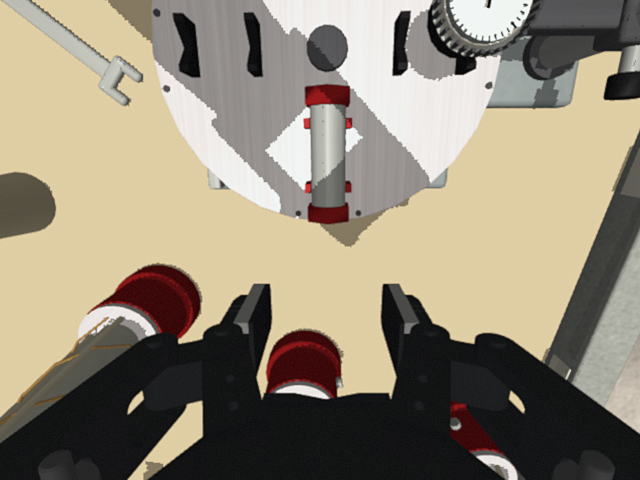

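The master lies in both red supports at (328,155). Next is the handle, so I'm moving to view it.

Request:
move_arm(series=[[30,-14,0,0,0,0,50],[42,-20,0,0,0,0,50],[42,-20,0,0,0,0,50],[42,-20,0,0,0,0,50],[40,-20,0,0,0,0,50],[0,0,0,0,0,0,50],[0,0,0,0,0,0,50]])

```text
time_s: 16.6
eef_pos: [0.4552, -0.1699, 0.1941]
orientation: [-2.015, -2.41, 0.0]
contact_force: [0.9, 0.3, 0.2]
grip_width: 0.584
```

```bash
python3 look.py wrist w11; python3 - <<'E'
from h import *
from rod import K0
z=np.load("w11.npz"); im=z["im"].astype(int); d=z["d"]; C=(*K0("wrist"),z["T"]); P=cloud(C,d)
m=(P[...,2]>0.084)&(P[...,2]<0.096)&(np.hypot(P[...,0]-.447,P[...,1]+.122)<0.03)
Q=P[m]; print(m.sum(),Q.mean(0),Q.min(0),Q.max(0)); v,u=np.nonzero(m); print(u.mean(),v.mean())
E
```

```text
16.65 [ 0.4555 -0.1703  0.1943] yaw -259.82 [-0.7 -0.3 -0.5] 0.584
532 [ 0.44609742 -0.12342439  0.0878338 ] [ 0.43505999 -0.13443237  0.08404775] [ 0.45681036 -0.11273977  0.09134674]
323.33458646616543 170.81015037593986
```

View pics/w11.png

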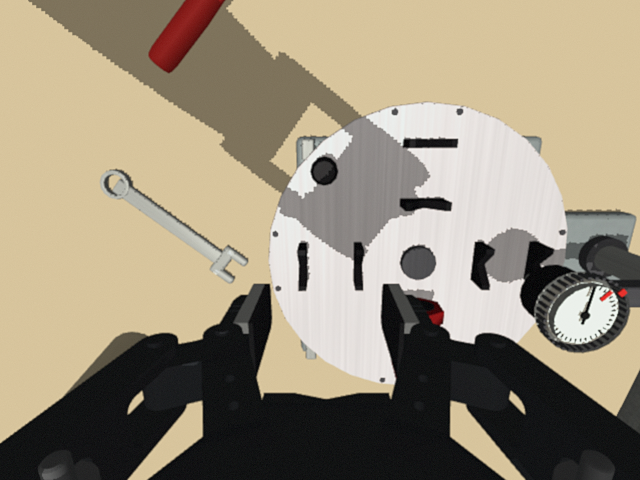

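Handle at pixel (323,171): world (0.446, −0.123), top 0.088 (expected 0.090). Descending on it.

Request:
move_arm(series=[[24,0,0,0,0,0,50],[24,-1,30,0,0,0,50],[0,0,45,0,0,0,50],[0,0,45,0,0,0,50],[0,0,30,0,0,0,50],[0,0,20,0,0,0,50],[0,0,10,0,0,0,50],[0,0,0,0,0,0,50]])

```text
time_s: 17.65
eef_pos: [0.4456, -0.1232, 0.0139]
orientation: [-2.015, -2.408, 0.001]
contact_force: [-0.4, 0.1, -0.7]
grip_width: 0.586
```

Request:
move_arm(series=[[0,0,0,0,0,0,15],[0,0,0,0,0,0,15],[0,0,0,0,0,0,15],[0,0,0,0,0,0,15],[0,0,0,0,0,0,15]])

```text
time_s: 18.27
eef_pos: [0.446, -0.123, 0.0157]
orientation: [2.015, 2.41, 0.0]
contact_force: [-3.7, 1.5, 5.5]
grip_width: 0.266
```

```bash
python3 - <<'E'
import numpy as np
h=np.array([.5574,-.199]);y=np.radians(100.2);X=np.array([np.cos(y),np.sin(y)]);Y=np.array([np.sin(y),-np.cos(y)])
a=np.radians(145.7+np.arange(0,19)*5); p=h+.135*np.c_[np.cos(a),np.sin(a)]
for i,dp in enumerate(np.diff(p,axis=0)*1000): print(i,round(dp@X,1),round(dp@Y,1),p[i+1].round(4))
E
```

```text
0 -8.8 -7.9 [ 0.4397 -0.1329]
1 -9.4 -7.1 [ 0.4344 -0.1434]
2 -10.0 -6.2 [ 0.43   -0.1544]
3 -10.5 -5.3 [ 0.4266 -0.1657]
4 -10.9 -4.4 [ 0.4242 -0.1772]
5 -11.3 -3.4 [ 0.4228 -0.1889]
6 -11.5 -2.4 [ 0.4224 -0.2006]
7 -11.7 -1.4 [ 0.4231 -0.2124]
8 -11.8 -0.4 [ 0.4247 -0.2241]
9 -11.8 0.6 [ 0.4274 -0.2355]
10 -11.7 1.6 [ 0.4311 -0.2467]
11 -11.5 2.6 [ 0.4358 -0.2575]
12 -11.2 3.6 [ 0.4413 -0.2679]
13 -10.8 4.6 [ 0.4478 -0.2778]
14 -10.4 5.5 [ 0.4551 -0.287 ]
15 -9.9 6.4 [ 0.4631 -0.2956]
16 -9.3 7.3 [ 0.4719 -0.3035]
17 -8.6 8.0 [ 0.4813 -0.3105]
```

Request:
move_arm(series=[[-8.8,-7.9,0,0,0,0,15],[-9.4,-7.1,0,0,0,0,15],[-10,-6.2,0,0,0,0,15],[-10.5,-5.3,0,0,0,0,15],[-10.9,-4.4,0,0,0,0,15],[-11.3,-3.4,0,0,0,0,15],[-11.5,-2.4,0,0,0,0,15]])

```text
time_s: 19.15
eef_pos: [0.4228, -0.2003, 0.0157]
orientation: [-2.014, -2.411, -0.002]
contact_force: [-1.7, 3.0, 5.5]
grip_width: 0.263
```

Request:
move_arm(series=[[-11.7,-1.4,0,0,0,0,15],[-11.8,-0.4,0,0,0,0,15],[-11.8,0.6,0,0,0,0,15],[-11.7,1.6,0,0,0,0,15],[-11.5,2.6,0,0,0,0,15],[-11.2,3.6,0,0,0,0,15]])

```text
time_s: 19.9
eef_pos: [0.4366, -0.2716, 0.0156]
orientation: [-2.007, -2.41, 0.018]
contact_force: [-25.0, -15.4, 12.6]
grip_width: 0.251
```

```bash
python3 look.py wrist w12; python3 look.py scene s12 170 330 210 330; python3 look.py top t12 300 450 140 290
```

```text
19.95 [ 0.4375 -0.2737  0.0157] yaw -259.61 [-19.6 -15.8   6.7] 0.25
20.0 [ 0.4374 -0.2734  0.0157] yaw -259.65 [-20.4 -14.5   8.6] 0.252
20.05 [ 0.4373 -0.2732  0.0157] yaw -259.66 [-19.5 -14.3   8.2] 0.251
```

View pics/w12.png

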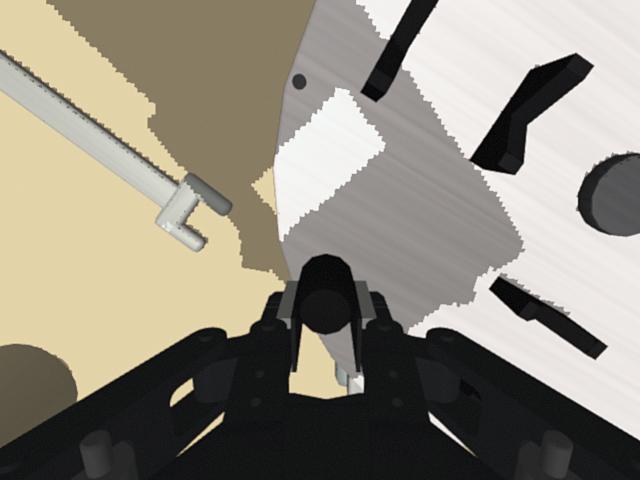

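View pics/s12.png

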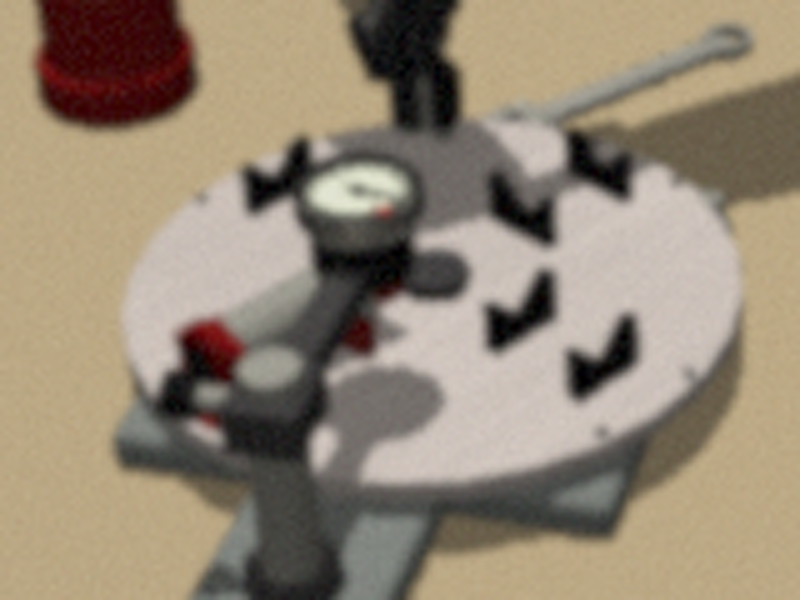

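View pics/t12.png

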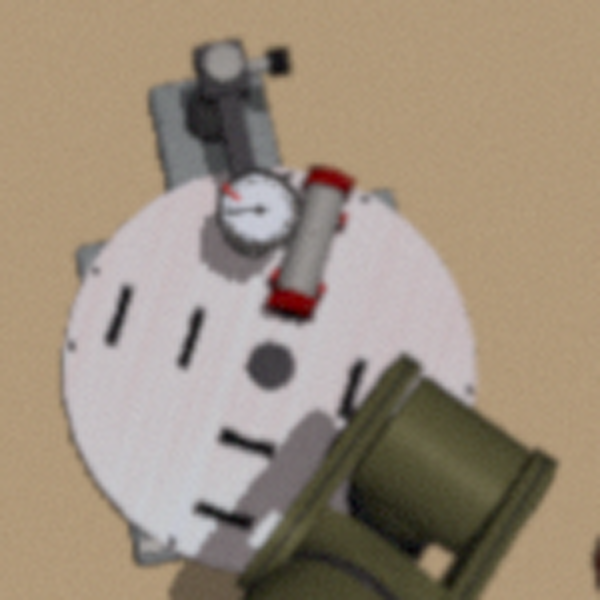

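```bash
python3 - <<'E'
from h import *
from rod import K0
z=np.load("w12.npz"); im=z["im"].astype(int); d=z["d"]; C=(*K0("wrist"),z["T"]); P=cloud(C,d)
m=np.zeros(d.shape,bool); m[255:335,300:352]=1; m&=(P[...,2]>0.084)&(P[...,2]<0.095)
Q=P[m]; c=(Q.min(0)+Q.max(0))/2; print(m.sum(),Q.mean(0),c,Q.min(0),Q.max(0)); v,u=np.nonzero(m);print(u.mean(),v.mean())
h=np.array([.5574,-.199]); 
for k in (Q.mean(0)[:2],c[:2]): r=k-h; print(np.hypot(*r),np.degrees(np.arctan2(r[1],r[0]))%360)
y=np.radians(100.3);X=np.array([np.cos(y),np.sin(y)]);Y=np.array([np.sin(y),-np.cos(y)])
e=ctrl.get_obs()["eef_pos"][:2]; print((Q.mean(0)[:2]-e)@X,(Q.mean(0)[:2]-e)@Y)
E
```

```text
2521 [ 0.43576568 -0.25666543  0.0880974 ] [ 0.43631211 -0.25743209  0.08737092] [ 0.42616715 -0.26803802  0.0840019 ] [ 0.44645707 -0.24682617  0.09073995]
325.13129710432366 305.631892106307
0.134611329643166 205.36508972316568
0.1344491951526965 205.7600679711513
0.01654228733190612 0.001420412643534356
```

The knob is at 205.5°, so the table has turned about 60°, past the middle. It has slid 16 mm along the pads because the hand got ahead. I'll loosen slightly, move back over the knob and regrip.

Request:
move_arm(series=[[0,0,0,0,0,0,32],[0,0,0,0,0,0,32],[0,0,0,0,0,0,32]])

```text
time_s: 20.42
eef_pos: [0.4417, -0.2681, 0.0148]
orientation: [2.015, 2.41, 0.0]
contact_force: [-0.4, -0.7, 1.2]
grip_width: 0.379
```

```bash
python3 look.py wrist w13; cat > knob.py <<'E'
import sys
from h import *
from rod import K0
z=np.load(sys.argv[1]+".npz"); d=z["d"]; C=(*K0("wrist"),z["T"]); P=cloud(C,d)
h=np.array([.5574,-.199]); 
rr=np.hypot(P[...,0]-h[0],P[...,1]-h[1]); dark=z["im"].astype(int).sum(2)<200
m=(P[...,2]>0.084)&(P[...,2]<0.093)&(abs(rr-.135)<.016)&dark
v,u=np.nonzero(m); print("px",np.median(u),np.median(v),m.sum())
m[:, :int(np.median(u))-40]=0; m[:, int(np.median(u))+40:]=0
Q=P[m]; k=Q.mean(0)[:2]; r=k-h; print(k,np.hypot(*r),np.degrees(np.arctan2(r[1],r[0]))%360)
o=ctrl.get_obs(); y=2*np.arctan2(o["orientation"][1],o["orientation"][0]);X=np.array([np.cos(y),np.sin(y)]);Y=np.array([np.sin(y),-np.cos(y)])
e=o["eef_pos"][:2]; print("rel",(k-e)@X,(k-e)@Y)
E
python3 knob.py w13
```

```text
20.475 [ 0.4416 -0.268   0.0147] yaw 100.21 [ 0.4  0.1 -0.3] 0.373
px 282.0 349.5 646
[ 0.42563782 -0.26687757] 0.1482182033950389 207.25535758819288
rel 0.0039262523024384995 -0.015525053319556725
```

View pics/w13.png

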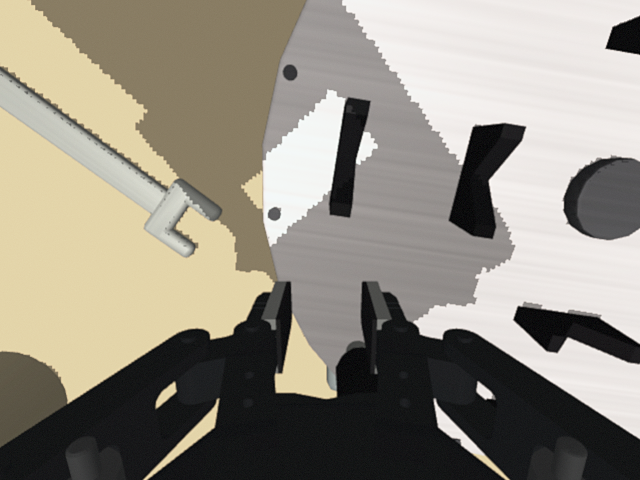

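Request:
move_arm(series=[[-4,2,0,0,0,0,32],[-6,3,0,0,0,0,32],[-6,3,0,0,0,0,32],[-6,4,0,0,0,0,32],[0,0,0,0,0,0,32],[0,0,0,0,0,0,32]])

```text
time_s: 21.22
eef_pos: [0.4569, -0.2877, 0.0144]
orientation: [-2.015, -2.41, -0.0]
contact_force: [1.5, -0.3, 0.4]
grip_width: 0.374
```

```bash
python3 look.py wrist w14;python3 look.py top t14 300 450 140 290
```

```text
21.275 [ 0.4569 -0.2876  0.0144] yaw -259.81 [-0.4 -0.2  0.8] 0.372
21.325 [ 0.4568 -0.2876  0.0145] yaw -259.81 [ 0.4  0.3 -0. ] 0.377
```

View pics/w14.png

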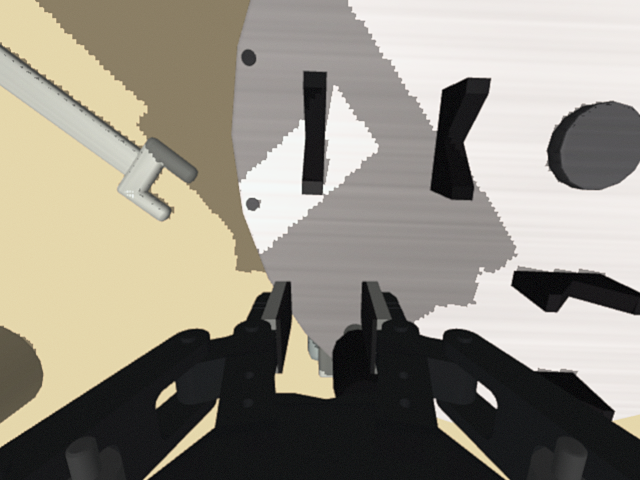

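View pics/t14.png

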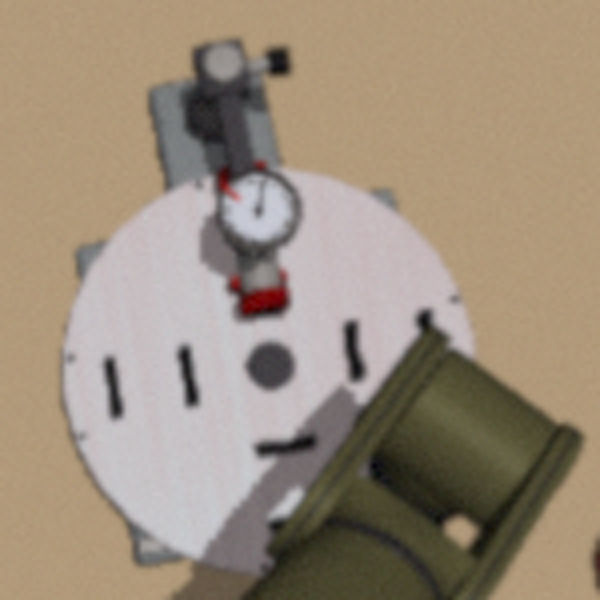

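The master is under the gauge, the pointer has swung, and the table is nearly home. I'll follow a little more.

Request:
move_arm(series=[[-4,4,0,0,0,0,40],[-4,4,0,0,0,0,40],[-3,4,0,0,0,0,40],[0,3,0,0,0,0,40],[0,0,0,0,0,0,40],[0,0,0,0,0,0,40]])

```text
time_s: 22.08
eef_pos: [0.4736, -0.2957, 0.0144]
orientation: [-2.015, -2.41, 0.0]
contact_force: [0.9, -1.2, 0.0]
grip_width: 0.467
```

```bash
python3 look.py wrist w15
```

```text
22.125 [ 0.4735 -0.2957  0.0144] yaw -259.81 [0.4 0.3 0.2] 0.466
```

View pics/w15.png

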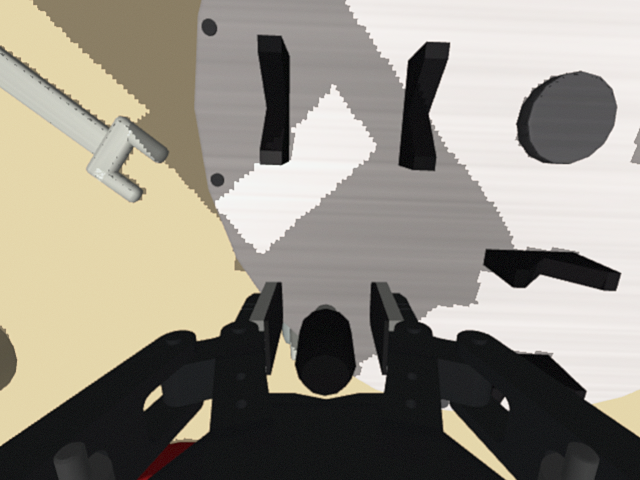

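Request:
move_arm(series=[[0,0,-20,0,0,0,50],[0,0,-40,0,0,0,50],[0,0,-50,0,0,0,50],[-10,0,-50,0,0,0,50],[-10,0,-40,0,0,0,50],[-10,0,-20,0,0,0,50],[0,0,0,0,0,0,50]])

```text
time_s: 23.0
eef_pos: [0.48, -0.3266, 0.2385]
orientation: [2.012, 2.404, 0.0]
contact_force: [0.0, -0.0, -0.5]
grip_width: 0.584
```

```bash
python3 look.py wrist w16;python3 look.py top t16
```

```text
23.05 [ 0.4792 -0.3256  0.2361] yaw 100.16 [-0.2  0.1  0.3] 0.583
23.1 [ 0.4786 -0.325   0.2344] yaw -259.82 [-0.5  0.5 -0.7] 0.584
```

View pics/w16.png

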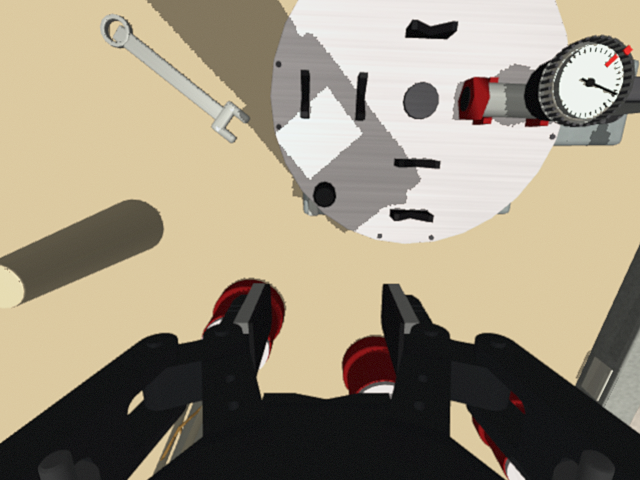

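```bash
python3 knob.py w16; python3 - <<'E'
from h import *
from rod import K0
z=np.load("w16.npz"); im=z["im"].astype(int); d=z["d"]; C=(*K0("wrist"),z["T"]); P=cloud(C,d)
dark=(im.sum(2)<150); r={}
for n,(u0,u1,v0,v1) in dict(b1=(353,372,65,125),b2=(296,314,65,125),k1=(390,445,155,172),k2=(385,440,203,224)).items():
    mm=np.zeros_like(dark);mm[v0:v1,u0:u1]=1; mm&=dark; Q=P[mm]; Q=Q[np.isfinite(Q).all(1)]
    T=Q[(Q[:,2]>0.060)&(Q[:,2]<.08)]; r[n]=T.mean(0)[:2]; print(n,len(T),r[n])
h=np.array([.5574,-.199])
for n in r: q=r[n]-h; print(n,np.hypot(*q),np.degrees(np.arctan2(q[1],q[0])))
Q=P[:,560:][np.abs(P[:,560:,2]-.160)<.008]; print("bezel z band",len(Q),((Q.min(0)+Q.max(0))/2),Q.max(0)-Q.min(0))
im=z["im"]; cv2.imwrite("pics/w16c.png",cv2.resize(im[20:150,440:640],(800,520),interpolation=cv2.INTER_CUBIC))
E
```

```text
px 324.0 195.0 383
[ 0.47639745 -0.30737562] 0.13530221403738868 233.22467601184636
rel 0.01771927200065088 0.0008987578359200521
b1 264 [ 0.49581321 -0.20944493]
b2 219 [ 0.44087182 -0.21352265]
k1 220 [ 0.5656719  -0.26138525]
k2 215 [ 0.57389787 -0.31599242]
b1 0.06246622708390881 -170.37440105344848
b2 0.11742965867493342 -172.8959809964436
k1 0.0629312604721927 -82.44699383152425
k2 0.11814992933218374 -81.97327079268595
bezel z band 5386 [ 0.64799905 -0.18417888  0.15871441] [0.05707006 0.05980381 0.0134177 ]
```

View pics/w16c.png

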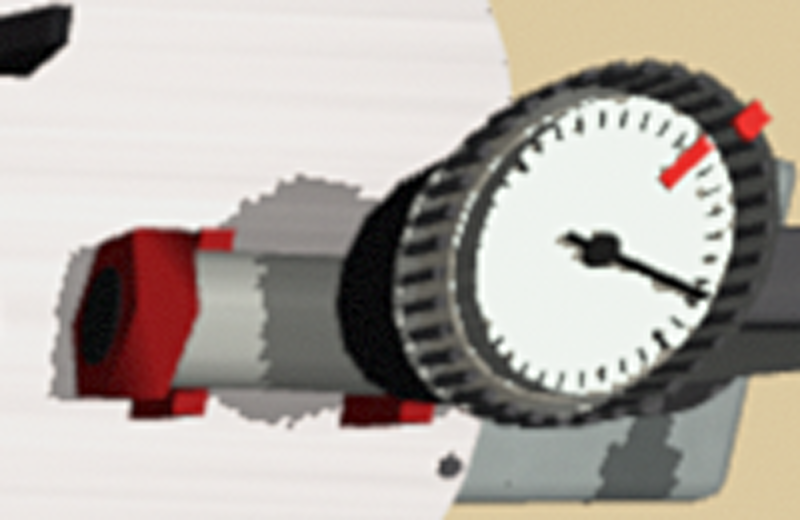

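Request:
move_arm(series=[[0,0,0,0,0,0,50],[0,0,0,0,0,0,50]])

```text
time_s: 23.35
eef_pos: [0.4785, -0.3247, 0.2331]
orientation: [-2.014, -2.408, -0.0]
contact_force: [-0.5, 1.0, 0.4]
grip_width: 0.586
```

```bash
python3 look.py wrist w17; python3 look.py top t17 300 450 140 290; cat > sup.py <<'E'
import sys
from h import *
from rod import K0
# fit table pose (hub,yaw) from support tops: template match in world
from scipy.optimize import minimize
z=np.load(sys.argv[1]+".npz"); im=z["im"].astype(int); d=z["d"]; C=(*K0(sys.argv[2] if len(sys.argv)>2 else "wrist"),z["T"]); P=cloud(C,d)
P=P[np.isfinite(P).all(2)]
Q=P[(P[:,2]>.060)&(P[:,2]<.072)&(np.hypot(P[:,0]-.5574,P[:,1]+.199)<.13)][:,:2]
best=None
def cost(p):
    h=p[:2];a=p[2]; q=Q-h; R_=np.array([[np.cos(a),np.sin(a)],[-np.sin(a),np.cos(a)]]); q=q@R_.T
    D=[]
    for i in range(4):
        for r in (62,118):
            c=np.array([np.cos(i*np.pi/2),np.sin(i*np.pi/2)])*r*1e-3; t=np.array([-c[1],c[0]])/(r*1e-3); n=c/(r*1e-3)
            e=q-c; u=np.abs(e@n); v=np.maximum(abs(e@t)-.021,0); D.append(np.hypot(u,v))
    m=np.min(D,0); return np.mean(np.minimum(m,.008)**2)*1e6
for a0 in (-.05,0,.05):
    s=minimize(cost,[.5574,-.199,np.radians(10.1)+a0],method="Nelder-Mead",options=dict(xatol=1e-5,fatol=1e-4))
    if best is None or s.fun<best.fun: best=s
print(len(Q),best.fun,best.x[:2],np.degrees(best.x[2]))
E
for f in w7 w8 w11 w17 w16; do python3 sup.py $f; done; python3 knob.py w17; python3 knob.py w11
```

```text
23.4 [ 0.4786 -0.3249  0.2334] yaw -259.8 [-0.1  0.5 -0. ] 0.578
23.45 [ 0.4787 -0.325   0.2336] yaw -259.81 [-0.6  0.1  0.1] 0.588
1626 6.9516460628703785 [ 0.55743291 -0.19952995] 10.15425933347517
3676 7.754700811641209 [ 0.55798808 -0.20001035] 10.278827001366569
1880 8.745432384725637 [ 0.55681453 -0.20002781] 10.465834286556829
1940 11.646158561133685 [ 0.5572509  -0.20018402] 7.861288821542457
1882 11.389992189164152 [ 0.55721926 -0.20031208] 7.780301952167744
px 326.0 199.0 384
[ 0.47631911 -0.30721754] 0.13522258754078278 233.15798711910975
rel 0.01791179128023554 0.0008205186505405471
px 324.0 171.0 522
[ 0.44627165 -0.12338031] 0.13441669623442862 145.7658225065946
rel 0.20416507354040123 0.0037690778534681473
```

View pics/t17.png

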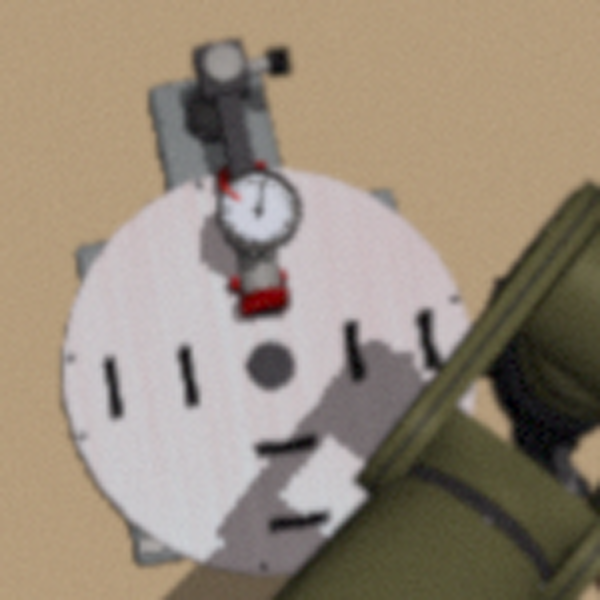

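The table has stopped about 2.4° short (87.6° turned, by supports and knob alike). I'll pinch the knob again and push it home.

Request:
move_arm(series=[[18,1,0,0,0,0,50],[0,0,45,0,0,0,50],[0,0,50,0,0,0,50],[0,0,50,0,0,0,50],[0,0,40,0,0,0,50],[0,0,20,0,0,0,50],[0,0,15,0,0,0,50],[0,0,0,0,0,0,50]])

```text
time_s: 24.45
eef_pos: [0.4768, -0.3073, 0.0145]
orientation: [-2.015, -2.41, -0.0]
contact_force: [0.2, -0.5, 0.2]
grip_width: 0.587
```

Request:
move_arm(series=[[0,0,0,0,0,0,15],[0,0,0,0,0,0,15],[0,0,0,0,0,0,15],[0,0,0,0,0,0,15],[0,0,0,0,0,0,15]])

```text
time_s: 25.08
eef_pos: [0.4772, -0.3096, 0.0166]
orientation: [2.013, 2.408, -0.004]
contact_force: [-3.2, -4.2, 3.0]
grip_width: 0.265
```

Request:
move_arm(series=[[-1.5,1.4,0,0,0,0,15],[-1.5,1.4,0,0,0,0,15],[-1.5,1.4,0,0,0,0,15],[0,0,0,0,0,0,15],[0,0,0,0,0,0,15]])

```text
time_s: 25.7
eef_pos: [0.4819, -0.3132, 0.0165]
orientation: [2.013, 2.409, -0.004]
contact_force: [-4.7, -3.9, 3.2]
grip_width: 0.263
```

Request:
move_arm(series=[[0,0,0,0,0,0,30],[0,0,0,0,0,0,40],[0,0,0,0,0,0,50],[0,0,0,0,0,0,50],[0,0,-30,0,0,0,50],[0,0,-50,0,0,0,50],[-8,0,-50,0,0,0,50],[-10,0,-50,0,0,0,50]])

```text
time_s: 26.7
eef_pos: [0.4848, -0.3287, 0.196]
orientation: [-2.015, -2.41, -0.0]
contact_force: [0.2, -0.8, 0.3]
grip_width: 0.587
```

Request:
move_arm(series=[[0,0,-30,0,0,0,50],[0,0,0,0,0,0,50],[0,0,0,0,0,0,50]])

```text
time_s: 27.08
eef_pos: [0.4843, -0.3283, 0.2228]
orientation: [-2.014, -2.408, -0.0]
contact_force: [-0.6, 0.4, -0.8]
grip_width: 0.589
```

```bash
python3 look.py wrist w18; python3 sup.py w18; python3 knob.py w18;  python3 - <<'E'
from h import *
im=np.load("w18.npz")["im"]; cv2.imwrite("pics/w18c.png",cv2.resize(im[20:150,440:640],(800,520),interpolation=cv2.INTER_CUBIC))
E
```

```text
27.125 [ 0.4841 -0.3281  0.2221] yaw -259.81 [-0.   0.8 -0.5] 0.588
2032 11.694918266388283 [ 0.5573124  -0.20027377] 11.108194967996425
px 326.0 202.0 413
[ 0.48267905 -0.31180154] 0.13530486926109028 236.47908282801433
rel 0.016289544523916247 0.0015297258676365314
```

View pics/w18.png

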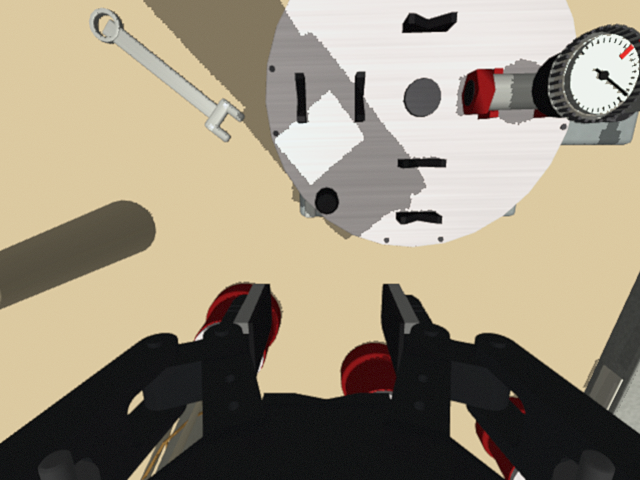

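The table is now within about +0.8° of the index (supports 11.1° vs 10.3°, knob +90.7°). Next, a view over the dial.

Request:
move_arm(series=[[8,30,0,0,0,0,50],[12,45,0,0,0,0,50],[12,46,10,0,0,0,50],[8,40,10,0,0,0,50],[6,25,0,0,0,0,50],[0,0,0,0,0,0,50],[0,0,0,0,0,0,50]])

```text
time_s: 28.0
eef_pos: [0.6588, -0.2508, 0.203]
orientation: [-2.014, -2.408, 0.002]
contact_force: [0.0, -0.5, -0.9]
grip_width: 0.586
```

```bash
python3 look.py wrist w19
```

```text
28.05 [ 0.6588 -0.251   0.2036] yaw -259.85 [ 0.1 -0.4 -0.6] 0.589
```

View pics/w19.png

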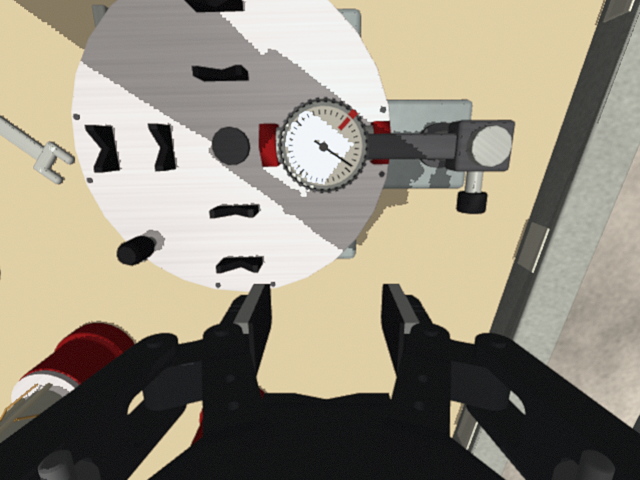

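```bash
cat > dial.py <<'E'
import sys
from h import *
from rod import K0
f=sys.argv[1]; u,v=float(sys.argv[2]),float(sys.argv[3])
z=np.load(f+".npz"); im=z["im"]; d=z["d"]; C=(*K0("wrist"),z["T"]); P=cloud(C,d)
# bezel centre from ring top points
m=(P[...,2]>.150)&(P[...,2]<.172)&(np.hypot(P[...,0]-.647,P[...,1]+.186)<.035)
Q=P[m]; 
from scipy.optimize import least_squares
hi=Q[(Q[:,2]>.154)]; c=(np.percentile(hi[:,:2],1,axis=0)+np.percentile(hi[:,:2],99,axis=0))/2
(cx,cy),rad=cv2.minEnclosingCircle(hi[:,:2].astype(np.float32)); print("bezel c",c,"circ",cx,cy,rad,"ztop",np.percentile(Q[:,2],[5,50,95]))
# orthorectify dial face: 80x80mm at z
zf=float(sys.argv[4]) if len(sys.argv)>4 else .160
n=600; g=np.linspace(-.032,.032,n); X,Y=np.meshgrid(g,g)  # image right=-y, up=+x
W=np.stack([cx-Y,cy-X,np.full_like(X,zf)],-1).reshape(-1,3)
uv=proj(C,W).reshape(n,n,2).astype(np.float32)
o=cv2.remap(im,uv[...,0],uv[...,1],cv2.INTER_CUBIC); cv2.imwrite(f"pics/{f}_dial.png",o)
E
python3 dial.py w19 323 145
```

```text
bezel c [ 0.64594518 -0.1839202 ] circ 0.6460295915603638 -0.18404272198677063 0.02997293882071972 ztop [0.1545718  0.15625517 0.15983102]
```

View pics/w19_dial.png

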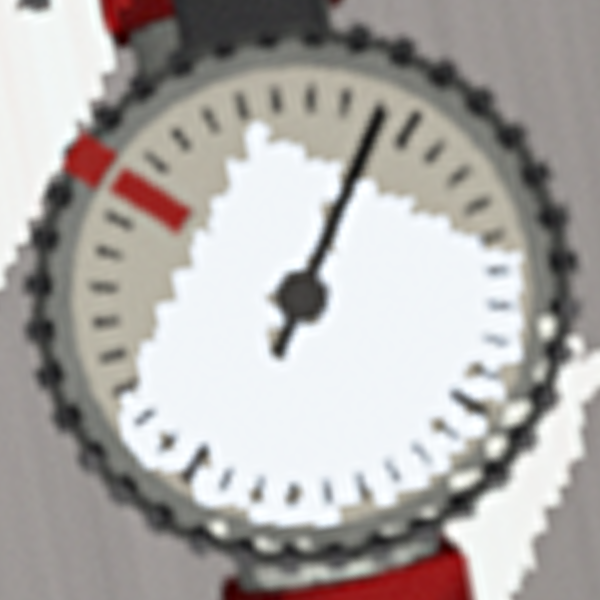

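On the rectified dial (up = +x), the pointer tip is at (382,108), 23° clockwise from up. The zero mark is at about (150,198), 57° counter-clockwise from up. The bezel therefore needs about 80° clockwise. I'll turn the hand first so the fingers stay off the bar.

Request:
move_arm(series=[[30,0,0,0,0,0,82],[38,-0.6,0,0,0,0,82],[0,0,0,0,0,10,82],[0,0,0,0,0,10,82],[0,0,0,0,0,10,82],[0,0,40,0,0,0,82],[0,0,40,0,0,0,82],[0,0,0,0,0,0,82]])

```text
time_s: 29.05
eef_pos: [0.6435, -0.1836, 0.1201]
orientation: [-2.566, -1.801, 0.008]
contact_force: [-0.3, -0.1, -0.3]
grip_width: 0.958
```

```bash
python3 look.py wrist w20;python3 look.py scene s20 170 330 150 270
```

```text
29.1 [ 0.6456 -0.1841  0.1233] yaw -289.87 [-0.5  0.3  0.5] 0.963
29.15 [ 0.6471 -0.1846  0.1256] yaw 70.14 [ 0.3 -0.6  0.5] 0.958
```

View pics/w20.png

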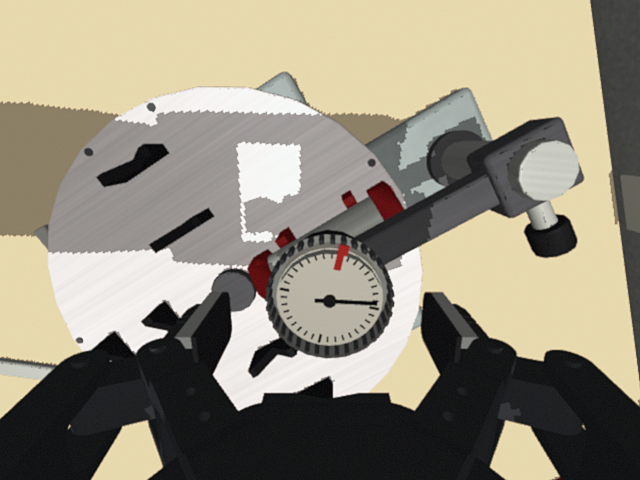

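View pics/s20.png

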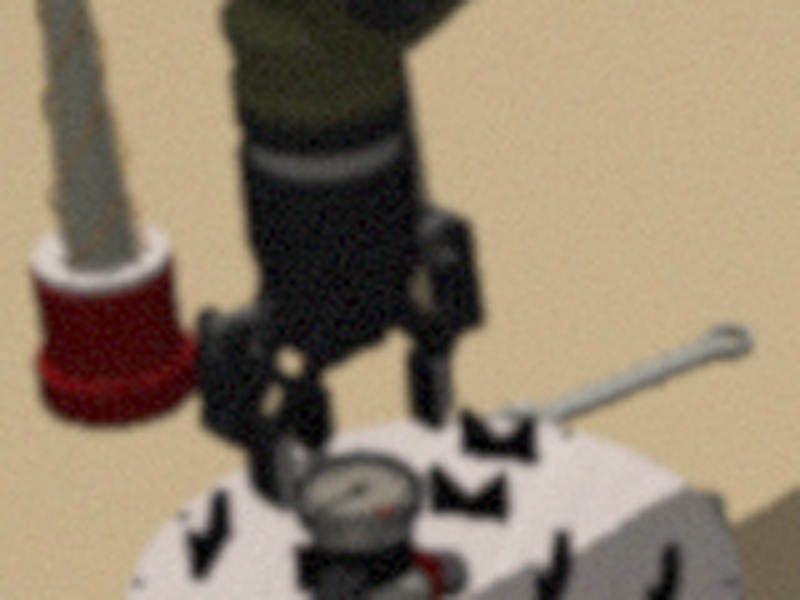

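Request:
move_arm(series=[[0,0,12,0,0,0,82],[0,0,12,0,0,0,82],[0,0,8,0,0,0,82],[0,0,0,0,0,0,82],[0,0,0,0,0,0,45],[0,0,0,0,0,0,45],[0,0,0,0,0,0,45],[0,0,0,0,0,0,45]])

```text
time_s: 30.15
eef_pos: [0.6454, -0.1832, 0.0934]
orientation: [-2.567, -1.804, 0.005]
contact_force: [-7.5, 2.3, 4.9]
grip_width: 0.659
```

Request:
move_arm(series=[[0,0,0,0,0,10,45],[0,0,0,0,0,10,45],[0,0,0,0,0,10,45],[0,0,0,0,0,0,45],[0,0,0,0,0,0,45]])

```text
time_s: 30.78
eef_pos: [0.6462, -0.1837, 0.0935]
orientation: [-2.949, -1.078, 0.003]
contact_force: [-4.8, 1.0, 4.6]
grip_width: 0.661
```

```bash
python3 look.py wrist w21;python3 -c "
from plant import ctrl
print(ctrl.get_obs()['moment'])"
```

```text
30.825 [ 0.6462 -0.1837  0.0935] yaw -319.83 [-5.2  0.5  3.3] 0.661
[ 0.38294455  0.93751528 -0.04022876]
```

View pics/w21.png

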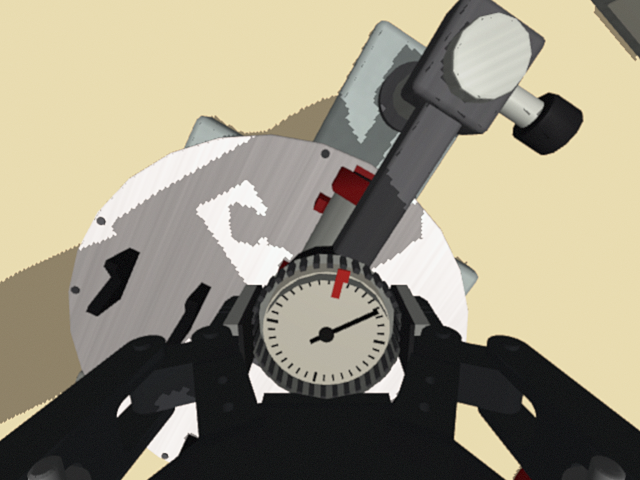

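The red mark turned with the hand, and about 50° remain.

Request:
move_arm(series=[[0,0,0,0,0,10,45],[0,0,0,0,0,10,45],[0,0,0,0,0,10,45],[0,0,0,0,0,10,45],[0,0,0,0,0,10,45],[0,0,0,0,0,0,45],[0,0,0,0,0,0,45]])

```text
time_s: 31.7
eef_pos: [0.6466, -0.1851, 0.0935]
orientation: [3.128, -0.269, -0.002]
contact_force: [-4.6, -2.8, 2.4]
grip_width: 0.661
```

```bash
python3 look.py wrist w22; python3 dial.py w22 0 0
```

```text
31.75 [ 0.6466 -0.1851  0.0935] yaw -9.85 [-4.6 -3.3  2.7] 0.659
bezel c [ 0.64652321 -0.18665274] circ 0.6496257781982422 -0.18630382418632507 0.034186284989118576 ztop [0.15264865 0.15632895 0.16436222]
```

View pics/w22_dial.png

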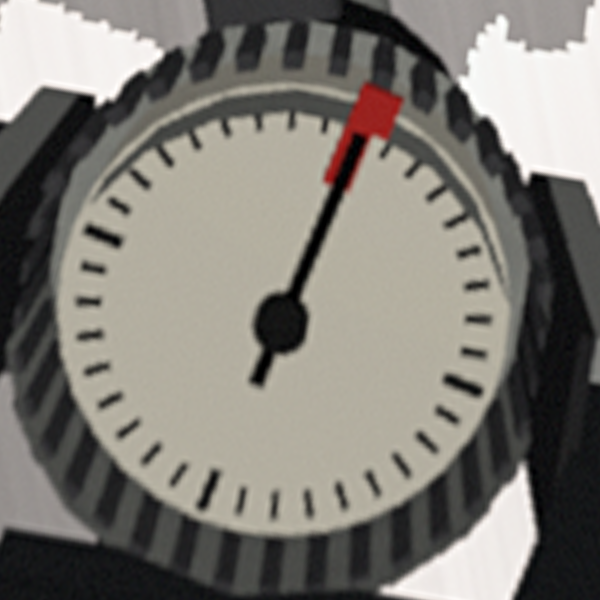

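The pointer runs through the red mark: 23.2° against 22.9° from the opposite tick. Releasing.

Request:
move_arm(series=[[0,0,0,0,0,0,62],[0,0,0,0,0,0,70],[0,0,0,0,0,0,82],[0,0,0,0,0,0,82],[0,0,-20,0,0,0,82],[0,0,-40,0,0,0,82],[0,0,-40,0,0,0,82],[0,0,-20,0,0,0,82]])

```text
time_s: 32.75
eef_pos: [0.6487, -0.1844, 0.2175]
orientation: [3.128, -0.269, 0.009]
contact_force: [0.2, -0.6, -0.5]
grip_width: 0.955
```

Request:
move_arm(series=[[-20,0,0,0,0,0,60],[-30,0,0,0,0,0,60],[0,0,0,0,0,0,60],[0,0,0,0,0,0,60]])

```text
time_s: 33.25
eef_pos: [0.5983, -0.1755, 0.2126]
orientation: [3.13, -0.269, 0.001]
contact_force: [-0.7, 0.4, 1.0]
grip_width: 0.706
```

```bash
python3 look.py wrist w23; python3 dial.py w23 0 0; python3 sup.py w23
```

```text
33.3 [ 0.5985 -0.1755  0.2126] yaw -9.82 [-0.1 -0.2  0.9] 0.705
bezel c [ 0.6463608 -0.1839514] circ 0.6466036438941956 -0.18406544625759125 0.03002776950597763 ztop [0.15459218 0.15618558 0.15976519]
1607 11.113733704710262 [ 0.55909617 -0.19984226] 11.54284722148334
```

View pics/w23_dial.png

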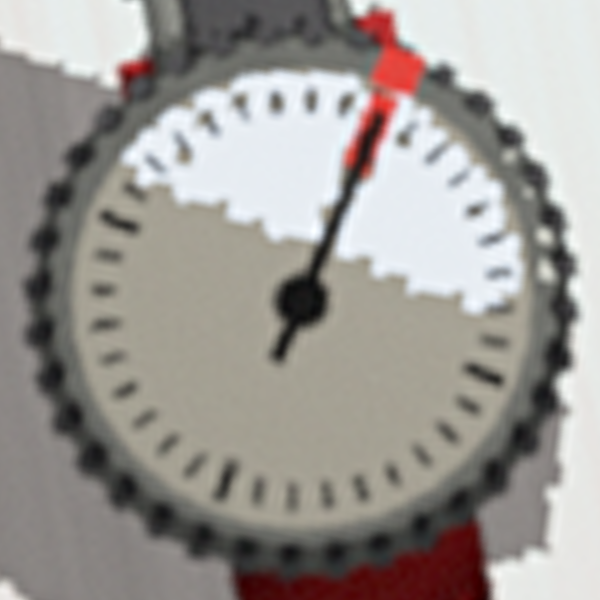

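View pics/w23.png

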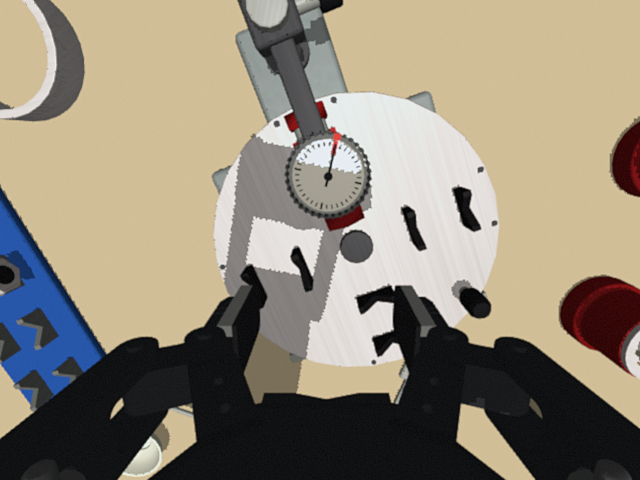

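The dial is at zero with the hand off. The black saddle ends are visible: a is now on the +y side, b nearest the robot, c on the −y side. I'll go back to the cradle and look at the tubes.

Request:
move_arm(series=[[0,0,-25,0,0,-10,60],[0,0,-25,0,0,-10,60],[0,0,0,0,0,-10,60],[0,0,0,0,0,-10,60],[0,0,0,0,0,-10,60],[0,0,0,0,0,-10,60],[0,0,0,0,0,-10,60],[0,0,0,0,0,-10,60]])

```text
time_s: 34.3
eef_pos: [0.5987, -0.1756, 0.2623]
orientation: [-2.565, -1.813, 0.0]
contact_force: [0.1, 0.2, -0.5]
grip_width: 0.704
```

Request:
move_arm(series=[[0,0,0,0,0,-10,60],[0,0,0,0,0,-10,60],[0,0,0,0,0,-10.4,60],[20,4,0,0,0,0,60],[40,8,0,0,0,0,60],[46,9,0,0,0,0,60],[46,9,0,0,0,0,60],[46,9,0,0,0,0,60]])

```text
time_s: 35.3
eef_pos: [0.5998, 0.0292, 0.2626]
orientation: [-2.011, -2.414, -0.001]
contact_force: [0.1, 0.0, -0.2]
grip_width: 0.7
```

Request:
move_arm(series=[[46,9,0,0,0,0,60],[46,9,0,0,0,0,60],[46,9,0,0,0,0,60],[30,5,0,0,0,0,60],[0,0,0,0,0,0,60],[0,0,0,0,0,0,60]])

```text
time_s: 36.05
eef_pos: [0.6003, 0.1976, 0.2624]
orientation: [2.008, 2.416, -0.001]
contact_force: [-0.0, -0.3, -0.5]
grip_width: 0.703
```

```bash
python3 look.py wrist w24; cat > tubes.py <<'E'
import sys
from h import *
from rod import K0
z=np.load(sys.argv[1]+".npz"); d=z["d"]; C=(*K0("wrist"),z["T"]); P=cloud(C,d)
zlo,zhi=float(sys.argv[2]),float(sys.argv[3]); roi=list(map(int,sys.argv[4:8]))
m=np.zeros(d.shape,np.uint8); m[roi[2]:roi[3],roi[0]:roi[1]]=1
m&=((P[...,2]>zlo)&(P[...,2]<zhi)).astype(np.uint8)
m=cv2.morphologyEx(m,cv2.MORPH_OPEN,np.ones((3,3),np.uint8))
n,l,s,_=cv2.connectedComponentsWithStats(m)
for i in range(1,n):
    if s[i,4]<300: continue
    B=P[l==i]; c=B[:,:2].mean(0); w,V=np.linalg.eigh(np.cov(B[:,:2].T)); a=V[:,1]; 
    if a[1]<0: a=-a
    b=np.array([a[1],-a[0]]); t=(B[:,:2]-c)@a; q=(B[:,:2]-c)@b
    lo,hi=np.percentile(t,[.3,99.7]); ql,qh=np.percentile(q,[.5,99.5])
    mid=c+a*(lo+hi)/2+b*(ql+qh)/2
    print("px",s[i,0]+s[i,2]//2,s[i,1]+s[i,3]//2,"mid",mid.round(4),"len",(hi-lo).round(3),"wid",(qh-ql).round(3),"ang",np.degrees(np.arctan2(a[1],a[0])).round(1),"top",np.percentile(B[:,2],95).round(4))
E
python3 tubes.py w24 0.044 0.075 0 640 0 285
```

```text
36.1 [0.6005 0.1971 0.2625] yaw 100.5 [-0.   0.4  0.8] 0.702
px 591 161 mid [0.9122 0.2876] len 0.271 wid 0.055 ang 93.3 top 0.0521
px 315 160 mid [0.5803 0.2439] len 0.109 wid 0.035 ang 100.4 top 0.0637
px 382 160 mid [0.6539 0.258 ] len 0.109 wid 0.036 ang 100.6 top 0.0639
```

View pics/w24.png

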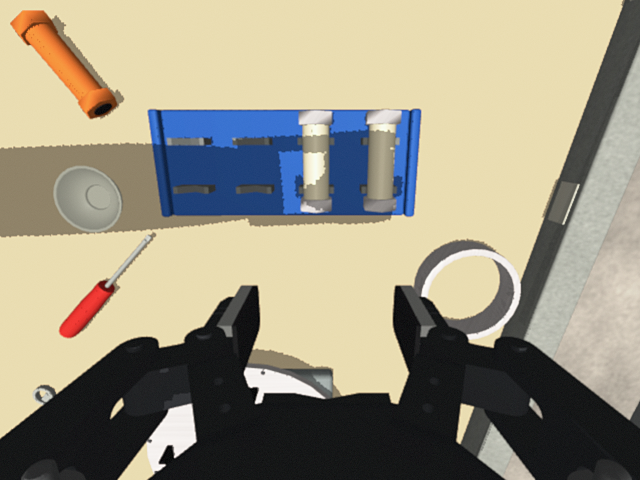

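Both tubes are still in their slots, at (315,160) and (382,160) px. I'm taking the inner one at (0.580, 0.244) first.

Request:
move_arm(series=[[25,-6,0,0,0,0,55],[25,-6,30,0,0,0,55],[0,0,50,0,0,0,55],[0,0,50,0,0,0,55],[0,0,50,0,0,0,55],[0,0,30,0,0,0,55],[0,0,0,0,0,0,55],[0,0,0,0,0,0,55]])

```text
time_s: 37.1
eef_pos: [0.5809, 0.2441, 0.0544]
orientation: [2.008, 2.414, 0.003]
contact_force: [0.8, -0.1, 0.9]
grip_width: 0.64
```

```bash
python3 look.py wrist w25; python3 tubes.py w25 0.046 0.075 0 640 0 275
```

```text
37.15 [0.5814 0.2444 0.0551] yaw 100.52 [0.5 0.5 0.9] 0.64
px 462 222 mid [0.6482 0.2834] len 0.06 wid 0.035 ang 98.6 top 0.0641
px 323 222 mid [0.5758 0.2701] len 0.058 wid 0.035 ang 100.8 top 0.064
```

View pics/w25.png

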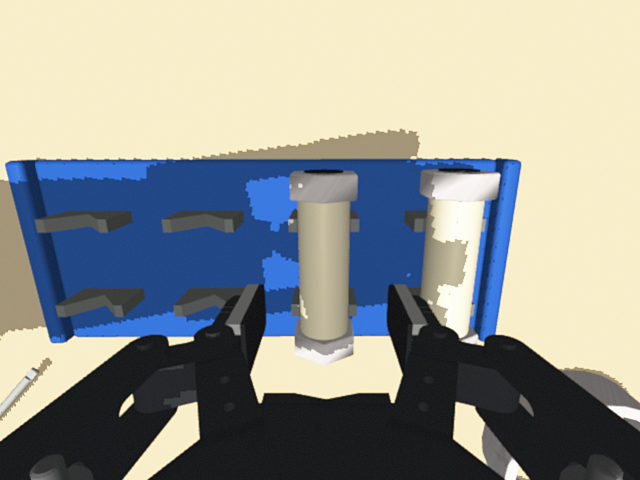

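Centred on it (rod at column 324). Descending to grasp.

Request:
move_arm(series=[[0,0,30,0,0,0,55],[0,0,25,0,0,0,55],[0,0,12,0,0,0,55],[0,0,6,0,0,0,55],[0,0,0,0,0,0,15],[0,0,0,0,0,0,15],[0,0,0,0,0,0,15],[0,0,0,0,0,0,15]])

```text
time_s: 38.15
eef_pos: [0.5795, 0.2445, -0.0192]
orientation: [-2.007, -2.417, 0.0]
contact_force: [-5.9, -1.7, 6.7]
grip_width: 0.336
```

Request:
move_arm(series=[[0,0,0,0,0,0,15],[0,0,-8,0,0,0,15],[0,0,-30,0,0,0,15],[0,0,-45,0,0,0,15],[0,0,-50,0,0,0,15],[0,0,-50,0,0,0,15],[0,0,-40,0,0,0,15],[0,0,0,0,0,0,15]])

```text
time_s: 39.15
eef_pos: [0.5825, 0.2453, 0.2085]
orientation: [2.004, 2.412, 0.014]
contact_force: [-0.2, 0.8, -1.7]
grip_width: 0.336
```

```bash
python3 look.py wrist w26
```

```text
39.2 [0.5808 0.2447 0.2049] yaw 100.58 [ 0.2  0.9 -2.9] 0.335
```

View pics/w26.png

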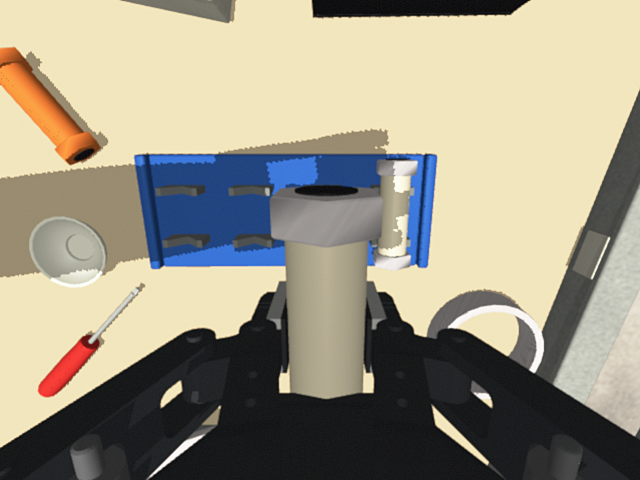

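Request:
move_arm(series=[[-20,-5,0,0,0,0,15],[-38,-10,0,0,0,0,15],[-46,-12,0,0,0,0,15],[-46,-12,0,0,0,0,15],[-46,-12,0,0,0,0,15],[-46,-12,0,0,0,0,15],[-46,-12,0,0,0,0,15],[-46,-12,0,0,0,0,15]])

```text
time_s: 40.2
eef_pos: [0.5533, -0.1021, 0.1998]
orientation: [-2.006, -2.414, 0.003]
contact_force: [0.4, 0.3, -1.2]
grip_width: 0.331
```

Request:
move_arm(series=[[-40,-11,0,0,0,0,15],[-23,-7,0,0,0,0,15],[0,0,0,0,0,0,15],[0,0,0,0,0,0,15]])

```text
time_s: 40.7
eef_pos: [0.5483, -0.1648, 0.2009]
orientation: [-2.006, -2.414, 0.001]
contact_force: [0.6, -0.1, -0.8]
grip_width: 0.33
```

```bash
python3 look.py wrist w27; python3 sup.py w27
```

```text
40.75 [ 0.5486 -0.1645  0.2014] yaw -259.39 [ 1.  -0.1 -0.9] 0.334
1162 7.291599287052888 [ 0.55755491 -0.19993361] 11.709317247595363
```

View pics/w27.png

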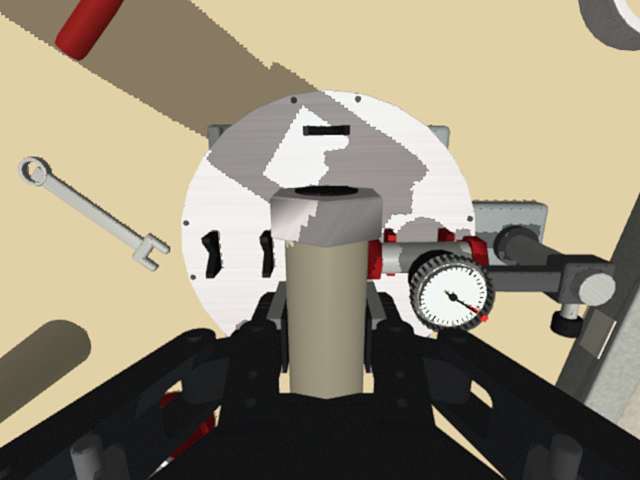

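Saddle a's outer support is visible at (327,130). The fit puts the table at about 11.5° and saddle a at (0.540, −0.112).

Request:
move_arm(series=[[27,0.5,0,0,0,-0.8,15],[26.5,0.4,20,0,0,0,15],[0,0,45,0,0,0,15],[0,0,45,0,0,0,15],[0,0,20,0,0,0,15],[0,0,0,0,0,0,15],[0,0,0,0,0,0,15]])

```text
time_s: 41.62
eef_pos: [0.5416, -0.1128, 0.0747]
orientation: [1.988, 2.429, 0.002]
contact_force: [-0.9, -0.2, -0.2]
grip_width: 0.335
```

```bash
python3 look.py wrist w28; python3 look.py scene s28 170 330 190 310
```

```text
41.675 [ 0.5418 -0.113   0.075 ] yaw 101.39 [-0.1 -0.2 -1.1] 0.331
41.725 [ 0.5417 -0.113   0.075 ] yaw 101.39 [-1.2 -0.5 -1.8] 0.331
```

View pics/w28.png

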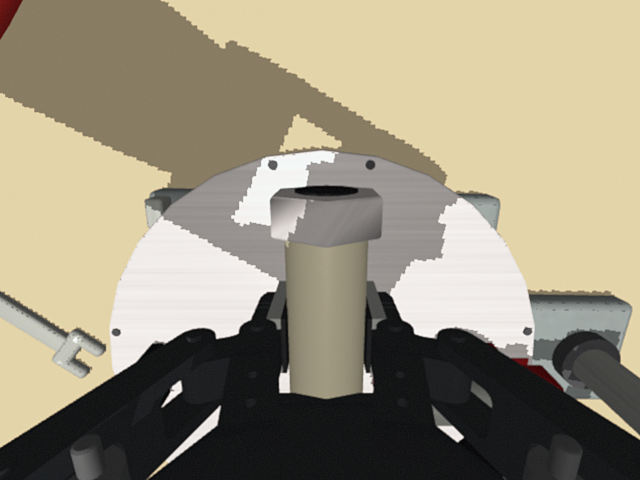

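View pics/s28.png

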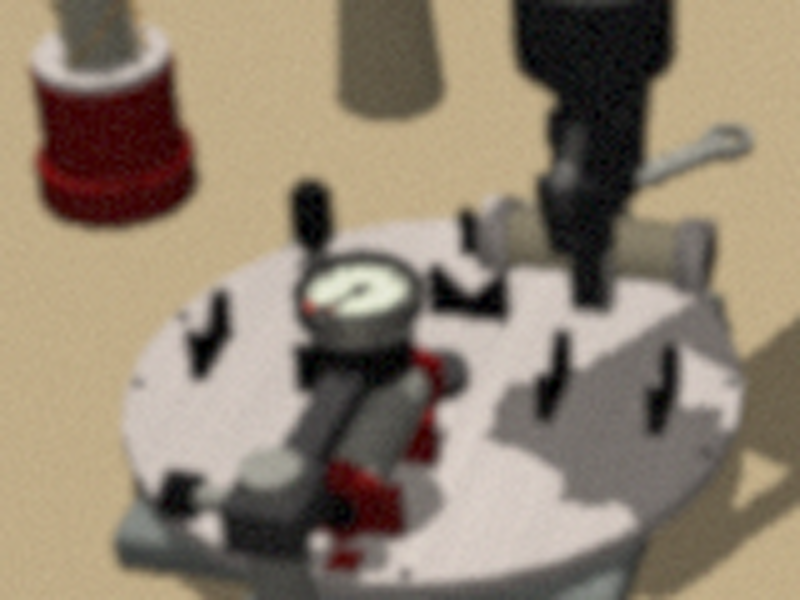

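Request:
move_arm(series=[[1.5,-1.8,15,0,0,0,15],[0,0,20,0,0,0,15],[0,0,12,0,0,0,15],[0,0,8,0,0,0,15],[0,0,5,0,0,0,15],[0,0,3,0,0,0,15],[0,0,0,0,0,0,15]])

```text
time_s: 42.6
eef_pos: [0.539, -0.1114, 0.0109]
orientation: [1.99, 2.429, 0.002]
contact_force: [-0.3, 1.7, 3.6]
grip_width: 0.334
```

```bash
python3 look.py wrist w29; python3 look.py scene s29 170 330 190 310
```

```text
42.65 [ 0.5389 -0.1114  0.0108] yaw 101.36 [-0.8  1.8  4.6] 0.332
42.7 [ 0.5389 -0.1114  0.0108] yaw 101.37 [-0.8  2.3  3.8] 0.334
```

View pics/w29.png

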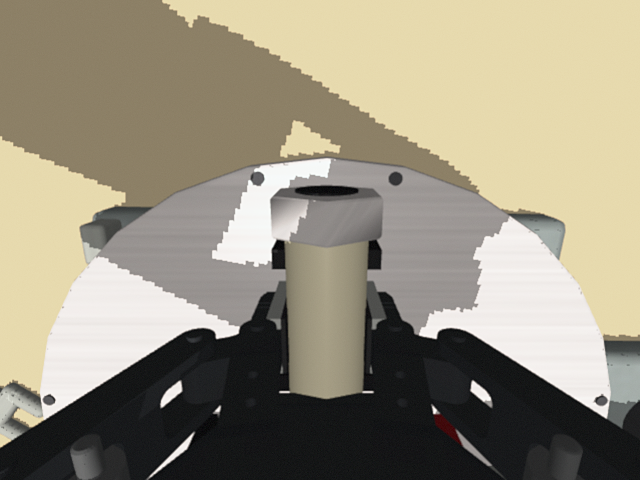

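View pics/s29.png

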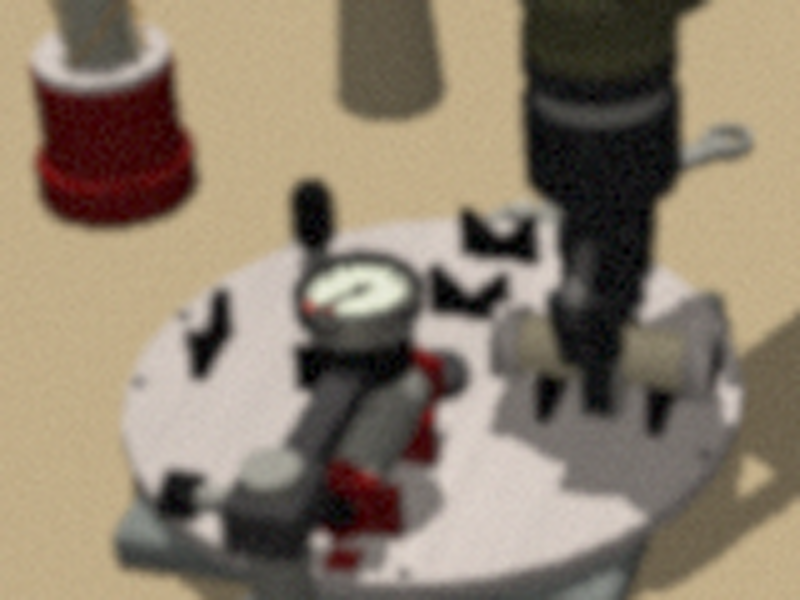

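Seated: the support shows on both sides of the rod below the coupling. Releasing.

Request:
move_arm(series=[[0,0,0,0,0,0,34],[0,0,0,0,0,0,40],[0,0,0,0,0,0,50],[0,0,0,0,0,0,50],[0,0,-15,0,0,0,50],[0,0,-40,0,0,0,50],[0,0,-50,0,0,0,50],[0,0,-50,0,0,0,50]])

```text
time_s: 43.7
eef_pos: [0.5379, -0.1114, 0.1672]
orientation: [1.99, 2.43, 0.001]
contact_force: [0.6, -0.7, -0.4]
grip_width: 0.586
```

Request:
move_arm(series=[[-20,0,-30,0,0,0,50],[-40,0,-10,0,0,0,50],[0,0,0,0,0,0,50],[0,0,0,0,0,0,50]])

```text
time_s: 44.2
eef_pos: [0.5494, -0.1699, 0.2046]
orientation: [-1.99, -2.43, -0.0]
contact_force: [-0.3, 0.5, 0.4]
grip_width: 0.585
```

```bash
python3 look.py wrist w30; python3 sup.py w30;python3 tubes.py w30 0.074 0.10 0 640 0 280
```

```text
44.25 [ 0.5492 -0.1695  0.2041] yaw -258.6 [-0.1  0.6 -1. ] 0.589
1709 9.64850195640473 [ 0.55752618 -0.19956862] 11.44118844538566
px 327 154 mid [ 0.54   -0.1121] len 0.109 wid 0.035 ang 101.2 top 0.0937
px 424 253 mid [ 0.6438 -0.1773] len 0.112 wid 0.035 ang 17.1 top 0.0939
px 539 251 mid [ 0.7515 -0.158 ] len 0.024 wid 0.008 ang 56.7 top 0.0963
```

View pics/w30.png

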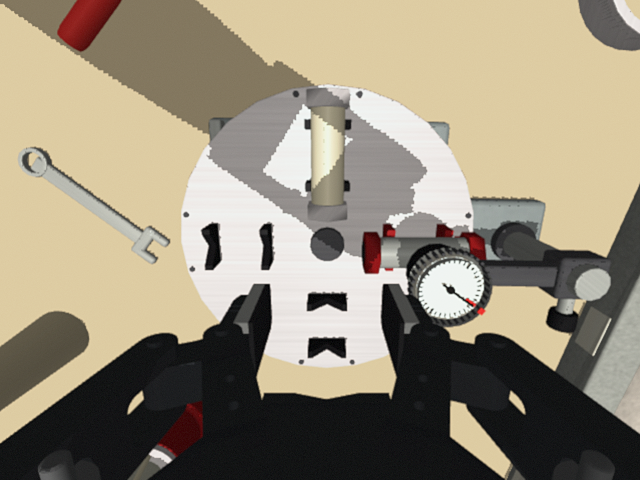

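Tube 1 of 2 lies in saddle a at (0.540, −0.112), top 0.094. Now the second tube, at (0.653, 0.258).

Request:
move_arm(series=[[20,9,0,0,0,0.8,55],[38,18,0,0,0,0,55],[44,20,0,0,0,0,55],[44,20,0,0,0,0,55],[44,20,0,0,0,0,55],[44,20,0,0,0,0,55],[44,20,0,0,0,0,55],[44,20,0,0,0,0,55]])

```text
time_s: 45.25
eef_pos: [0.6339, 0.1759, 0.2039]
orientation: [-2.005, -2.418, 0.002]
contact_force: [0.7, 0.3, 0.7]
grip_width: 0.642
```

Request:
move_arm(series=[[44,20,0,0,0,0,55],[20,10,0,0,0,0,55],[0,0,0,0,0,0,55],[0,0,0,0,0,0,55]])

```text
time_s: 45.75
eef_pos: [0.6521, 0.2409, 0.2042]
orientation: [-2.008, -2.416, 0.002]
contact_force: [0.7, 0.1, 1.2]
grip_width: 0.645
```

```bash
python3 look.py wrist w31;python3 tubes.py w31 0.044 0.075 0 640 0 275
```

```text
45.8 [0.6522 0.2405 0.2044] yaw 100.52 [ 0.  -0.1 -0.5] 0.642
px 590 145 mid [0.9111 0.3415] len 0.236 wid 0.055 ang 94.4 top 0.052
px 330 198 mid [0.6542 0.2586] len 0.11 wid 0.035 ang 100.7 top 0.0638
```

View pics/w31.png

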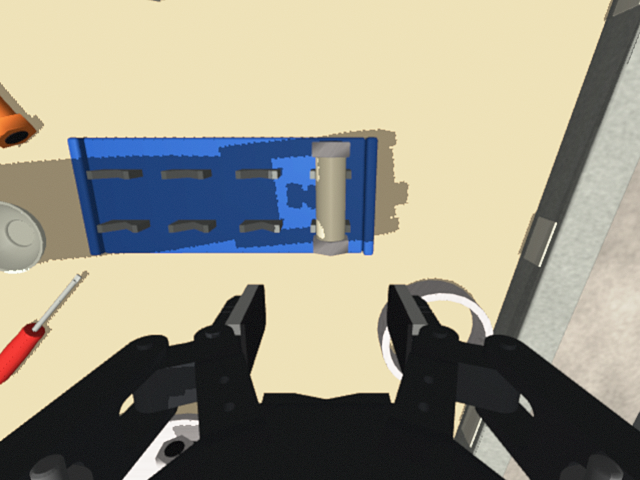

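```bash
python3 - <<'E'
from h import *
from rod import K0
z=np.load("w31.npz"); d=z["d"]; C=(*K0("wrist"),z["T"]); P=cloud(C,d)
c=np.array([.6541,.2586]); a=np.radians(100.6); b=np.array([np.sin(a),-np.cos(a)]); ax=np.array([np.cos(a),np.sin(a)])
Q=P[130:260,300:400].reshape(-1,3); t=(Q[:,:2]-c)@b; s=(Q[:,:2]-c)@ax
for lo in np.arange(.014,.050,.002):
    k=(t>lo)&(t<=lo+.002)&(abs(s)<.03); print(round(lo*1000),k.sum(),Q[k,2].max().round(4) if k.any() else None,np.median(Q[k,2]).round(4) if k.any() else None)
E
```

```text
14 48 0.0507 0.0487
16 75 0.0402 0.0134
18 116 0.0404 0.0128
20 94 0.0412 0.0128
22 87 0.0141 0.0125
24 99 0.0147 0.0125
26 102 0.0141 0.0126
28 96 0.0144 0.0127
30 96 0.0146 0.0126
32 96 0.0138 0.0126
34 98 0.014 0.0125
36 137 0.0202 0.0126
38 111 0.0221 0.0198
40 103 0.0229 0.0204
42 103 0.0226 0.0206
44 98 0.0225 0.0206
46 101 0.0221 0.0202
48 54 0.0212 0.0191
```

The lip's top is at 0.020 and starts 37 mm from the rod, so finger tips at about 0.027 clear it. I'll use a narrower opening anyway.

Request:
move_arm(series=[[17.5,5,20,0,0,0,46],[0,0,45,0,0,0,46],[0,0,50,0,0,0,46],[0,0,45,0,0,0,46],[0,0,0,0,0,0,46],[0,0,0,0,0,0,46]])

```text
time_s: 46.55
eef_pos: [0.6551, 0.2603, 0.0458]
orientation: [2.007, 2.416, 0.002]
contact_force: [0.4, 0.0, 1.6]
grip_width: 0.539
```

```bash
python3 look.py wrist w32;python3 tubes.py w32 0.046 0.075 0 640 0 275
```

```text
46.6 [0.656  0.2605 0.0472] yaw 100.57 [0.3 0.8 0.5] 0.542
px 321 225 mid [0.649  0.2868] len 0.053 wid 0.035 ang 100.7 top 0.0642
```

View pics/w32.png

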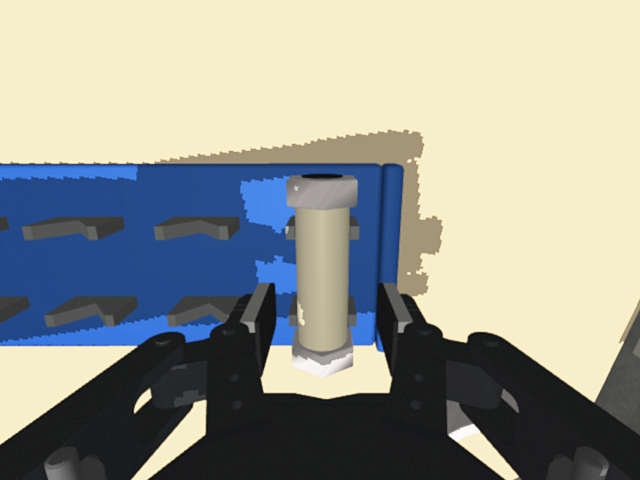

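Request:
move_arm(series=[[-1,-1.5,25,0,0,0,46],[0,0,22,0,0,0,46],[0,0,10,0,0,0,46],[0,0,6,0,0,0,46],[0,0,0,0,0,0,15],[0,0,0,0,0,0,15],[0,0,0,0,0,0,15],[0,0,0,0,0,0,15]])

```text
time_s: 47.6
eef_pos: [0.653, 0.2587, -0.0183]
orientation: [2.007, 2.417, 0.0]
contact_force: [0.5, -0.0, -1.2]
grip_width: 0.332
```

Request:
move_arm(series=[[0,0,0,0,0,0,15],[0,0,-8,0,0,0,15],[0,0,-30,0,0,0,15],[0,0,-45,0,0,0,15],[0,0,-50,0,0,0,15],[0,0,-50,0,0,0,15],[0,0,-50,0,0,0,15],[0,0,-10,0,0,0,15]])

```text
time_s: 48.6
eef_pos: [0.6552, 0.2594, 0.2314]
orientation: [2.004, 2.413, 0.013]
contact_force: [0.3, 0.2, -0.8]
grip_width: 0.332
```

```bash
python3 look.py wrist w33
```

```text
48.65 [0.6546 0.2592 0.2298] yaw 100.58 [ 0.6 -0.4 -0.4] 0.331
```

View pics/w33.png

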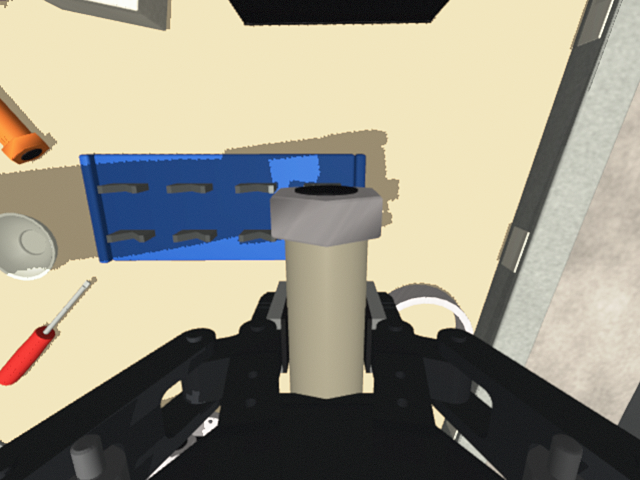

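Held. Carrying it to saddle c on the −y side.

Request:
move_arm(series=[[-20,-6,0,0,0,0,15],[-38,-12,0,0,0,0,15],[-46,-14,0,0,0,0,15],[-46,-14,0,0,0,0,15],[-46,-14,0,0,0,0,15],[-46,-14,0,0,0,0,15],[-46,-14,0,0,0,0,15],[-46,-15,0,0,0,0,15]])

```text
time_s: 49.65
eef_pos: [0.6106, -0.0907, 0.221]
orientation: [-2.005, -2.413, 0.004]
contact_force: [0.8, 0.3, -1.0]
grip_width: 0.332
```

Request:
move_arm(series=[[-46,-14,0,0,0,0,15],[-46,-15,0,0,0,0,15],[-46,-14,0,0,0,0,15],[-46,-14,0,0,0,0,15],[-40,-12,0,0,0,0,15],[-20,-6,0,0,0,0,15],[0,0,0,0,0,0,15],[0,0,0,0,0,0,15]])

```text
time_s: 50.65
eef_pos: [0.5839, -0.341, 0.2237]
orientation: [-2.005, -2.416, -0.001]
contact_force: [-0.0, 0.6, -1.8]
grip_width: 0.331
```

```bash
python3 look.py wrist w34; python3 sup.py w34; python3 tubes.py w34 0.074 0.10 0 640 0 180
```

```text
50.7 [ 0.5842 -0.3408  0.2241] yaw -259.34 [ 0.6  0.2 -1.5] 0.337
1553 16.332157441541835 [ 0.55790817 -0.20003384] 10.921332620698925
px 324 7 mid [ 0.5505 -0.1646] len 0.036 wid 0.006 ang 10.9 top 0.0934
px 393 54 mid [ 0.6162 -0.1923] len 0.054 wid 0.037 ang 178.3 top 0.0941
px 225 168 mid [ 0.4826 -0.3112] len 0.023 wid 0.021 ang 5.0 top 0.0896
```

View pics/w34.png

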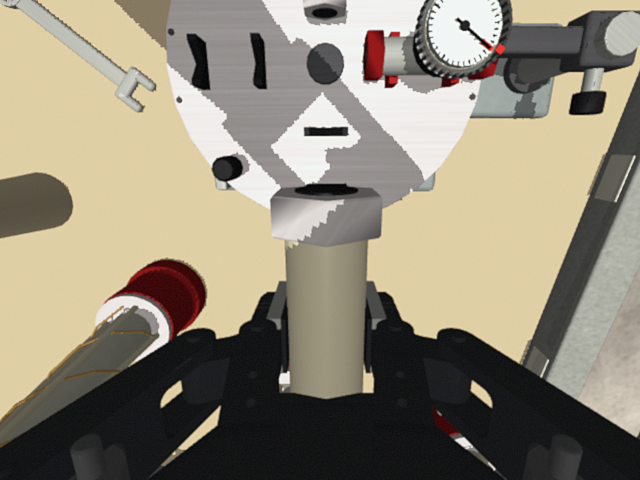

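```bash
python3 - <<'E'
from h import *
from rod import K0
z=np.load("w34.npz"); im=z["im"].astype(int); d=z["d"]; C=(*K0("wrist"),z["T"]); P=cloud(C,d)
m=np.zeros(d.shape,bool); m[118:145,295:358]=1; m&=(im.sum(2)<150)&(P[...,2]>.060)
Q=P[m]; print(len(Q),Q.mean(0),(Q.min(0)+Q.max(0))/2)
a=np.radians(-78.8); print(Q.mean(0)[:2]+.028*np.array([np.cos(a),np.sin(a)]))
e=ctrl.get_obs()["eef_pos"]; y=np.radians(100.66); X=np.array([np.cos(y),np.sin(y)]);Y=np.array([np.sin(y),-np.cos(y)])
t=np.array([.575,-.288])-e[:2]; print(e,t@X,t@Y)
E
```

```text
167 [ 0.57098455 -0.26101306  0.06564723] [ 0.57007324 -0.2613335   0.06554095]
[ 0.57642311 -0.2884798 ]
[ 0.58418292 -0.34076962  0.22405362] 0.05355758992314836 0.0007369063193260705
```

Request:
move_arm(series=[[27,0.6,0,0,0,-0.5,15],[26.5,0.6,20,0,0,0,15],[0,0,45,0,0,0,15],[0,0,45,0,0,0,15],[0,0,40,0,0,0,15],[0,0,0,0,0,0,15],[0,0,0,0,0,0,15]])

```text
time_s: 51.58
eef_pos: [0.5765, -0.2893, 0.0766]
orientation: [1.994, 2.425, 0.001]
contact_force: [0.0, -0.5, -0.5]
grip_width: 0.333
```

```bash
python3 look.py wrist w35; python3 sup.py w35
```

```text
51.625 [ 0.577  -0.2898  0.0775] yaw 101.13 [ 0.4 -0.7 -0.6] 0.335
3966 20.961353417204364 [ 0.55832069 -0.19997949] 11.04080369070076
```

View pics/w35.png

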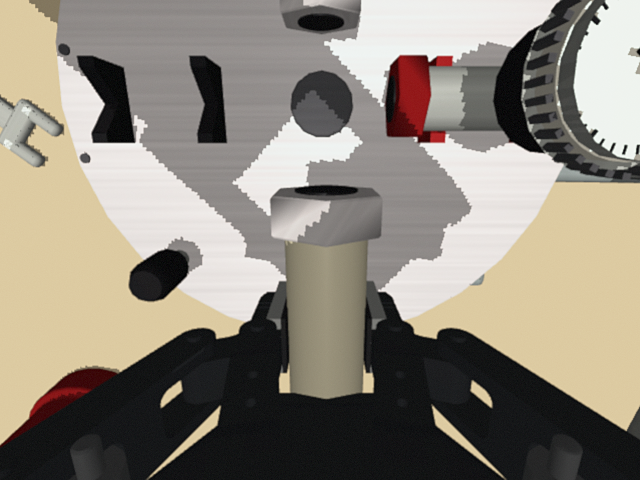

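Request:
move_arm(series=[[2,-1,15,0,0,0,15],[0,0,20,0,0,0,15],[0,0,14,0,0,0,15],[0,0,8,0,0,0,15],[0,0,5,0,0,0,15],[0,0,4,0,0,0,15],[0,0,0,0,0,0,15]])

```text
time_s: 52.5
eef_pos: [0.5746, -0.2875, 0.0114]
orientation: [1.995, 2.427, 0.001]
contact_force: [-5.8, 4.5, 11.1]
grip_width: 0.332
```

```bash
python3 look.py wrist w36; python3 look.py scene s36 170 330 190 310
```

```text
52.55 [ 0.5747 -0.2874  0.0114] yaw 101.17 [-5.6  5.9 10. ] 0.335
52.6 [ 0.5746 -0.2875  0.0114] yaw 101.16 [-4.1  4.7 10.5] 0.335
```

View pics/w36.png

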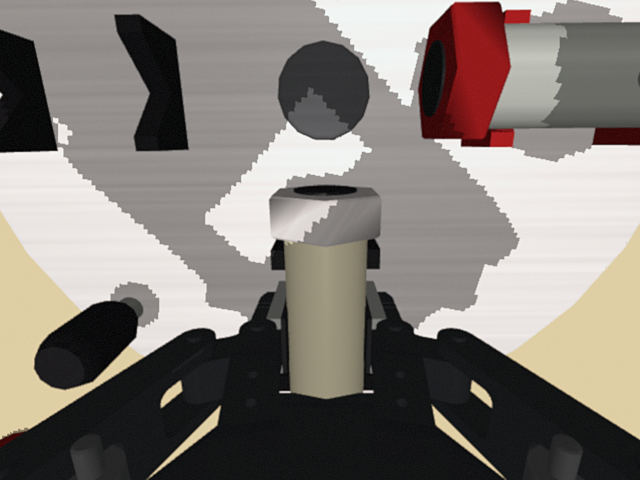

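View pics/s36.png

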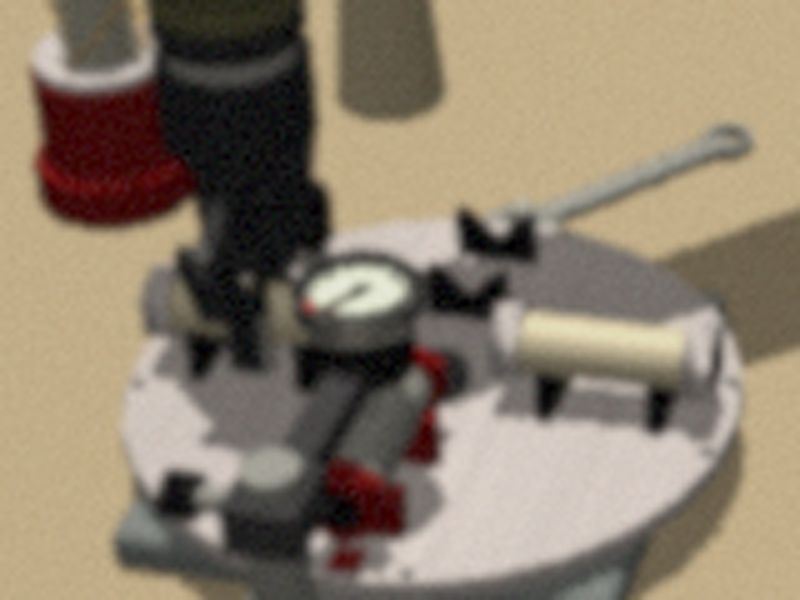

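Seated in saddle c. Releasing and lifting, then checking.

Request:
move_arm(series=[[0,0,-1,0,0,0,34],[0,0,0,0,0,0,40],[0,0,0,0,0,0,50],[0,0,0,0,0,0,50],[0,0,-15,0,0,0,50],[0,0,-40,0,0,0,50],[0,0,-50,0,0,0,50],[0,0,-50,0,0,0,50]])

```text
time_s: 53.6
eef_pos: [0.5739, -0.2877, 0.1672]
orientation: [1.996, 2.425, 0.0]
contact_force: [0.4, -0.3, -0.2]
grip_width: 0.585
```

Request:
move_arm(series=[[-20,0,-30,0,0,0,50],[-40,0,-20,0,0,0,50],[0,0,0,0,0,0,50],[0,0,0,0,0,0,50]])

```text
time_s: 54.1
eef_pos: [0.5851, -0.346, 0.2144]
orientation: [-1.996, -2.425, -0.0]
contact_force: [-0.2, 0.7, 0.5]
grip_width: 0.584
```

```bash
python3 look.py wrist w37; python3 sup.py w37; python3 knob.py w37; python3 tubes.py w37 0.074 0.10 0 640 0 270; python3 dial.py w37 0 0
```

```text
54.15 [ 0.5849 -0.3456  0.2137] yaw -258.9 [ 0.1 -1.2  0.3] 0.578
1679 17.502965286840393 [ 0.55782658 -0.19989543] 11.49483288075233
px 224.0 161.0 590
[ 0.48497193 -0.31248804] 0.13463045664773518 237.45398102891642
rel 0.0516915369477642 -0.09168265654376846
px 397 44 mid [ 0.6165 -0.1916] len 0.055 wid 0.037 ang 180.0 top 0.0941
px 561 59 mid [ 0.7538 -0.1733] len 0.021 wid 0.006 ang 145.7 top 0.0948
px 326 153 mid [ 0.5755 -0.2883] len 0.109 wid 0.035 ang 101.8 top 0.0939
px 223 163 mid [ 0.4841 -0.3125] len 0.023 wid 0.022 ang 171.0 top 0.0893
bezel c [ 0.64649615 -0.1935695 ] circ 0.6466896533966064 -0.1862138956785202 0.03067488595843315 ztop [0.15260891 0.15632603 0.1604434 ]
```

View pics/w37.png

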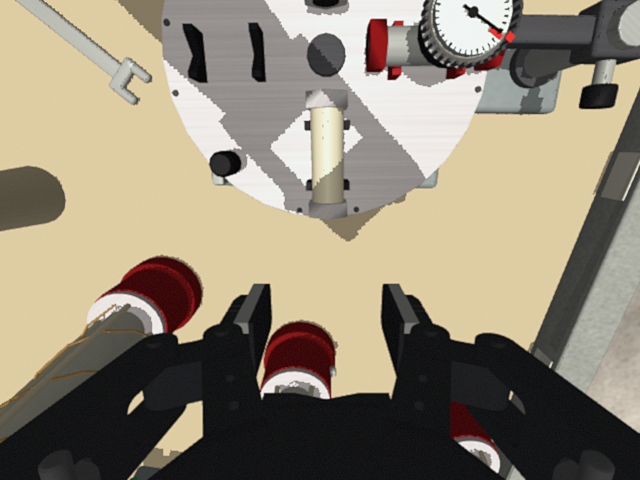

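```bash
sed -i 's/^n=600;/if len(sys.argv)>5: cx,cy=.6463,-.1842\nn=600;/' dial.py; for f in w17 w37; do python3 dial.py $f 0 0 .160 1; done; python3 - <<'E'
import cv2,numpy as np
cv2.imwrite("pics/cmp.png",np.hstack([cv2.resize(cv2.imread(f"pics/{f}_dial.png"),(400,400)) for f in ("w17","w37")]))
E
```

```text
bezel c [ 0.64631817 -0.1840858 ] circ 0.6466367244720459 -0.1844925731420517 0.030830340459942818 ztop [0.15248522 0.15637017 0.16051531]
bezel c [ 0.64649615 -0.1935695 ] circ 0.6466896533966064 -0.1862138956785202 0.03067488595843315 ztop [0.15260891 0.15632603 0.1604434 ]
```

View pics/cmp.png

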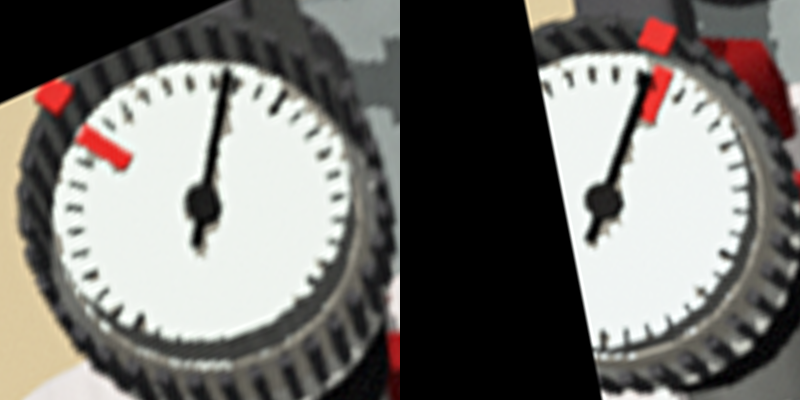

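Both tubes are seated, with c at (0.5755, −0.288). The table reads 1–1.5° past the index, though, and comparing the two views shows the pointer depends on table angle. I'll measure the knob again, trim the table, then recheck the dial from above.

Request:
move_arm(series=[[12,-30,0,0,0,0.9,50],[15,-40,0,0,0,0,50],[10,-26,0,0,0,0,50],[0,0,0,0,0,0,50],[0,0,0,0,0,0,50]])

```text
time_s: 54.78
eef_pos: [0.4847, -0.327, 0.2142]
orientation: [-2.015, -2.41, -0.0]
contact_force: [0.2, -0.3, 0.8]
grip_width: 0.587
```

```bash
python3 look.py wrist w38; python3 knob.py w38; python3 sup.py w38; python3 tubes.py w38 0.074 0.10 0 640 0 275
```

```text
54.825 [ 0.4849 -0.3272  0.2142] yaw -259.78 [ 0.1  0.8 -1. ] 0.586
px 326.0 205.0 434
[ 0.48337306 -0.31217413] 0.13523449944102792 236.8113932872954
rel 0.015079688594639325 0.0011853163569172662
1654 19.439591761555544 [ 0.55740487 -0.20021777] 11.517623863293345
px 437 25 mid [ 0.5449 -0.1514] len 0.045 wid 0.04 ang 126.6 top 0.0945
px 506 90 mid [ 0.6201 -0.1887] len 0.06 wid 0.035 ang 8.6 top 0.0937
px 429 195 mid [ 0.5752 -0.2879] len 0.11 wid 0.035 ang 101.9 top 0.0939
px 326 205 mid [ 0.4835 -0.3127] len 0.023 wid 0.022 ang 89.9 top 0.0895
px 82 247 mid [ 0.264  -0.3909] len 0.054 wid 0.025 ang 122.8 top 0.0986
```

View pics/w38.png

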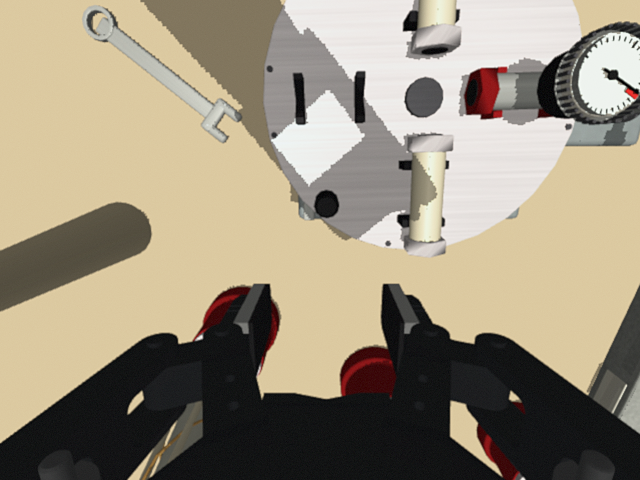

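Request:
move_arm(series=[[15,1.2,0,0,0,0,46],[0,0,45,0,0,0,46],[0,0,50,0,0,0,46],[0,0,45,0,0,0,46],[0,0,35,0,0,0,46],[0,0,17,0,0,0,46],[0,0,8,0,0,0,46],[0,0,0,0,0,0,46]])

```text
time_s: 55.82
eef_pos: [0.4834, -0.3128, 0.0152]
orientation: [2.015, 2.409, 0.0]
contact_force: [-0.8, -0.7, 0.3]
grip_width: 0.534
```

Request:
move_arm(series=[[0,0,0,0,0,0,15],[0,0,0,0,0,0,15],[0,0,0,0,0,0,15],[0,0,0,0,0,0,15],[0,0,0,0,0,0,15]])

```text
time_s: 56.45
eef_pos: [0.4834, -0.3141, 0.0164]
orientation: [2.013, 2.408, -0.002]
contact_force: [-3.4, -1.5, 5.5]
grip_width: 0.265
```

```bash
python3 look.py wrist w39; python3 sup.py w39
```

```text
56.5 [ 0.4834 -0.3141  0.0165] yaw 100.21 [-2.8 -2.   5.9] 0.267
7819 18.54968870532941 [ 0.55717517 -0.19880149] 12.376270239156971
```

View pics/w39.png

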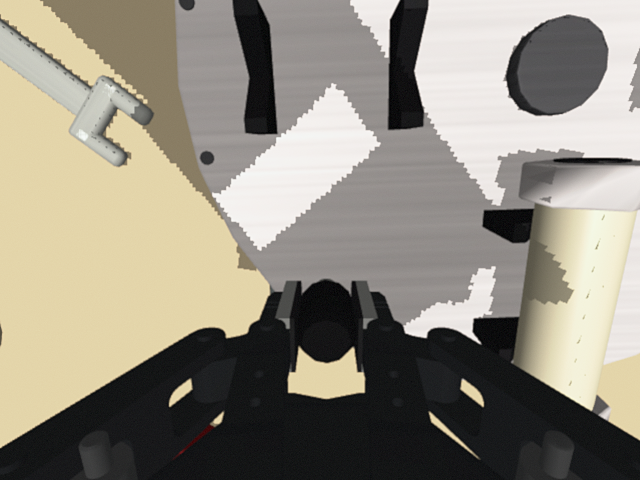

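Request:
move_arm(series=[[0.9,-1,0,0,0,0,15],[0.9,-1,0,0,0,0,15],[0,0,0,0,0,0,15],[0,0,0,0,0,0,15],[0,0,0,0,0,0,24],[0,0,0,0,0,0,30],[0,0,0,0,0,0,46],[0,0,0,0,0,0,46]])

```text
time_s: 57.5
eef_pos: [0.4802, -0.3106, 0.0139]
orientation: [-2.015, -2.409, -0.0]
contact_force: [0.7, 0.4, 0.4]
grip_width: 0.537
```

Request:
move_arm(series=[[0,0,-30,0,0,0,50],[0,0,-50,0,0,0,50],[0,0,-50,0,0,0,50],[-10,0,-50,0,0,0,50],[-5,0,-20,0,0,0,50],[0,0,0,0,0,0,50],[0,0,0,0,0,0,50]])

```text
time_s: 58.38
eef_pos: [0.4821, -0.3249, 0.2115]
orientation: [-2.013, -2.406, -0.0]
contact_force: [0.5, 0.0, -0.4]
grip_width: 0.585
```

```bash
python3 look.py wrist w40; python3 knob.py w40; python3 sup.py w40; python3 tubes.py w40 0.074 0.10 250 640 0 275
```

```text
58.425 [ 0.482  -0.3248  0.2112] yaw -259.81 [-0.4 -0.1 -0.6] 0.589
px 327.0 208.0 435
[ 0.48211362 -0.31144217] 0.1353191842927583 236.19545847642615
rel 0.013093795919474106 0.0025042238868619392
1613 20.07293788770902 [ 0.55731966 -0.20006678] 11.130568746084624
px 442 21 mid [ 0.5477 -0.146 ] len 0.038 wid 0.029 ang 178.0 top 0.0945
px 510 94 mid [ 0.6208 -0.1895] len 0.061 wid 0.035 ang 7.8 top 0.0938
px 432 199 mid [ 0.5743 -0.288 ] len 0.11 wid 0.035 ang 101.1 top 0.0938
px 328 207 mid [ 0.482  -0.3117] len 0.022 wid 0.023 ang 100.4 top 0.0895
```

The table now sits about +0.4–0.8° from the index. Next, the dial from straight above.

Request:
move_arm(series=[[5,27,0,0,0,0,50],[10,45,0,0,0,0,50],[10,45,4,0,0,0,50],[10,45,4,0,0,0,50],[6,25,0,0,0,0,50],[0,0,0,0,0,0,50],[0,0,0,0,0,0,50],[0,0,0,0,0,0,50]])

```text
time_s: 59.42
eef_pos: [0.6589, -0.253, 0.2061]
orientation: [-2.016, -2.408, 0.001]
contact_force: [0.4, 0.8, -0.0]
grip_width: 0.585
```

```bash
python3 look.py wrist w41; python3 dial.py w41 0 0 .160 1
```

```text
59.475 [ 0.6591 -0.2531  0.2065] yaw -259.88 [-0.4 -0.1 -0. ] 0.589
bezel c [ 0.64599627 -0.18395256] circ 0.6460250020027161 -0.18403320014476776 0.02996760979294777 ztop [0.15460916 0.15623063 0.15979412]
```

View pics/w41_dial.png

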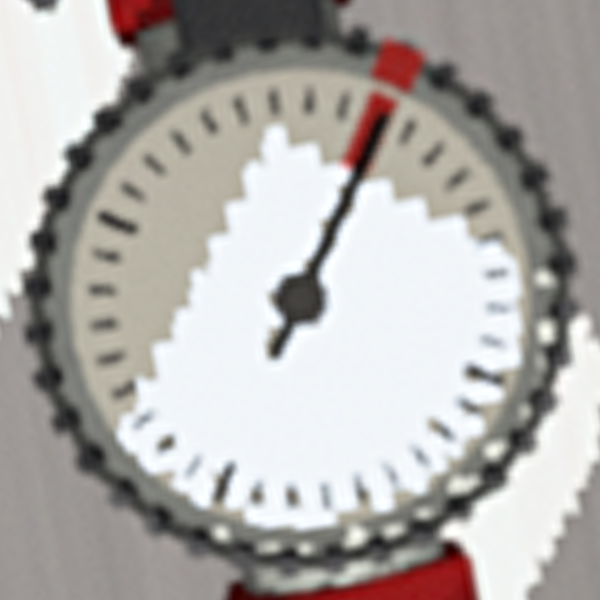

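```bash
python3 - <<'E'
import cv2,numpy as np
im=cv2.imread("pics/w41_dial.png").astype(int)
yy,xx=np.mgrid[0:600,0:600]; c=(300,299)
ang=np.degrees(np.arctan2(xx-c[0],c[1]-yy)); r=np.hypot(xx-c[0],yy-c[1])
red=(im[...,2]>130)&(im[...,1]<110)&(im[...,0]<110); dk=im.sum(2)<220
for lo,hi in ((140,170),(170,200),(200,218),(222,262)):
    k=(r>lo)&(r<hi)&(abs(ang-22)<14)
    print(lo,"red",red[k].sum(),ang[k&red].mean() if (k&red).any() else 0,ang[k&red].min() if (k&red).any() else 0,ang[k&red].max() if (k&red).any() else 0,"dark",dk[k].sum(),ang[k&dk].mean() if (k&dk).any() else 0)
for lo,hi in ((60,100),(100,140)):
    k=(r>lo)&(r<hi)&(abs(ang-22)<14)&dk; print(ang[k].mean())
E
```

```text
140 red 263 19.703214401097483 17.330884177296145 27.89727103094763 dark 491 23.55265904075769
170 red 286 19.928385624053774 18.116051673355855 21.58396924176959 dark 537 23.340087846859554
200 red 392 22.181760900467822 18.788621982168472 26.44103453198038 dark 235 22.94793826711805
222 red 1350 22.68935712311776 16.789830371184742 28.36488084221263 dark 834 21.93181696371938
24.440664484687993
24.753103671588693
```

The pointer is within about 1° of the zero mark (23.5° vs 22.6°). I'll move clear and take last overall views.

Request:
move_arm(series=[[0,0,-40,0,0,0,50],[0,0,-40,0,0,0,50],[-20,-20,-40,0,0,0,50],[-40,-40,0,0,0,0,50],[-40,-40,0,0,0,0,50],[0,0,0,0,0,0,50],[0,0,0,0,0,0,50],[0,0,0,0,0,0,50]])

```text
time_s: 60.48
eef_pos: [0.5797, -0.3677, 0.3266]
orientation: [2.014, 2.411, 0.0]
contact_force: [-0.6, 0.0, 0.5]
grip_width: 0.589
```

```bash
python3 look.py wrist w42; python3 look.py scene s42; python3 look.py top t42; python3 knob.py w42; python3 sup.py w42
```

```text
60.525 [ 0.5799 -0.3675  0.3265] yaw -259.73 [ 0.4 -1.1 -0.1] 0.587
60.575 [ 0.5799 -0.3676  0.3265] yaw -259.73 [ 0.4 -0.5  0.3] 0.584
60.625 [ 0.5799 -0.3677  0.3265] yaw -259.73 [ 0.3  0.6 -0.4] 0.584
px 258.0 137.0 383
[ 0.48363797 -0.31208181] 0.13501234254602296 236.88402986613363
rel 0.07184792794668053 -0.08478162295665793
879 15.842178372986847 [ 0.55768232 -0.20004772] 10.947852437053502
```

View pics/s42.png

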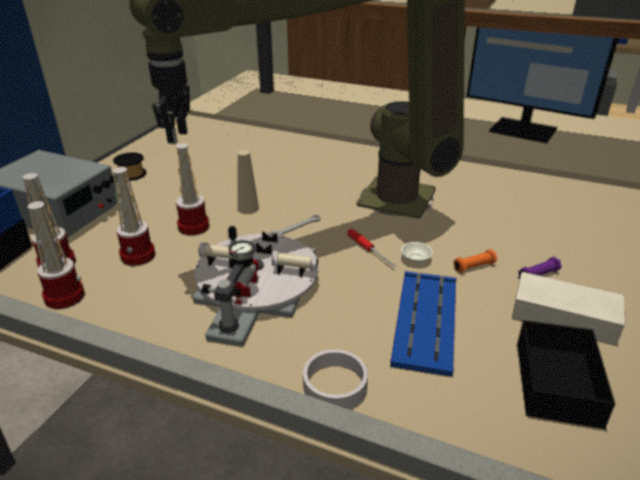

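View pics/t42.png

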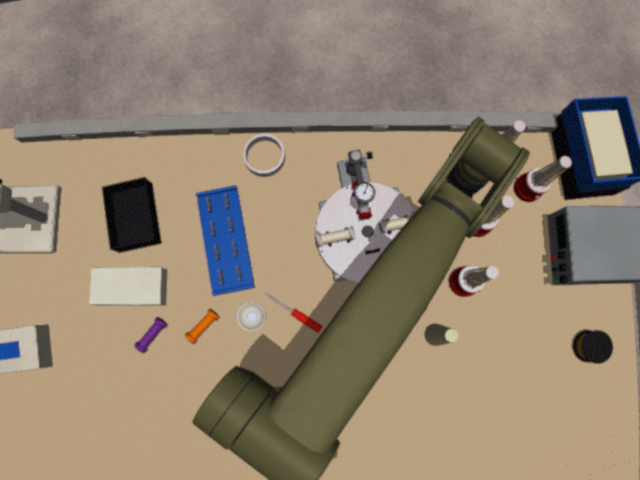

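View pics/w42.png

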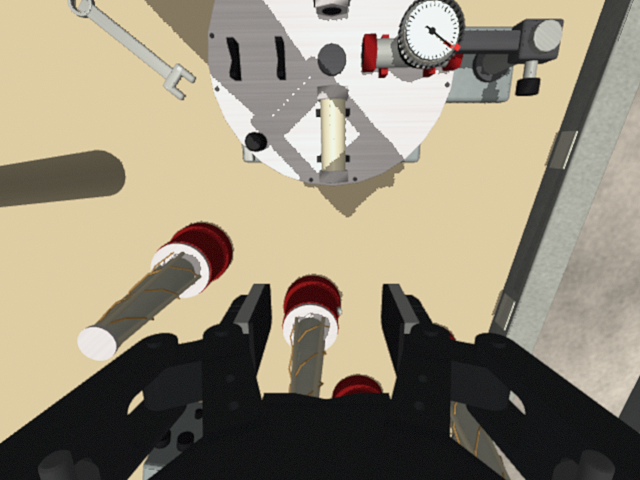

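The scene view shows the antennas standing, the cradle empty, both tubes in black saddles, the master under the gauge and the robot clear. Handing in.

```bash
python3 -c "
from plant import ctrl
print(ctrl.hand_in())"
```

```text
the job is handed in; nothing more can be done
None
```

I laid the steel master in the red saddle, swung the table a quarter turn counter-clockwise, and turned the bezel about 80° clockwise to bring zero to the pointer. I then laid the two tubes that were present in black saddles a and c and handed in at about 61 s.

**Last checks:**
- **Rods:** the master and both tubes lie in their supports, with tops at about 0.094 m. The cradle is empty.
- **Dial:** from straight above, the pointer is within about 1° of the red zero mark.
- **Antennas and robot:** all antennas stand, and the robot is clear of everything.

**What went wrong or disagreed:**
- **Finger tips:** they sit about 44 mm behind the reported TCP point, contrary to the text. The first grasp closed above the master without touching it; I measured the offset and allowed for it from then on.
- **Handle slip:** the knob slid in the grip during the swing, and the table stopped about 2.4° short. I pushed it on, and later trimmed it back a little when it read past the index.
- **Table angle:** the final readings spread from +0.4° to +1.1° beyond the index position, so the table is slightly past it rather than exactly on it. The pointer shifts with table angle, so I rechecked the dial after the last trim.

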